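Test the card clips and put away the weak ones

TASK

Test each clip stand that holds a card by lifting the card straight up by the card alone: if the stand comes up with it, set stand and card down together, upright and the card still seated in the clip, on the flat wooden board; if the card slides out instead, slip that card upright and fully home into a free slot of the wooden rack. Then stand the weak clips, and any that were empty from the start, upright on the floor of the pink box, and leave the diyas, aarti stand, incense holder and tealight where they are.

Things in the scene. Friction and masses are not known exactly. Their poses are not given: they have to be found in the camera images.
- clip_a_mid (a point): One of five look-alike steel clip stands, 0.33 kg. Base 64 x 64 x 16 mm. Fixed back plate x -14 to -4 mm, 50 mm wide (y), top 62 mm above the underside: take an empty stand across that width. On its +x side a sprung jaw, 44 wide, top 50 mm up, pinches the card at x -4 to 4 and shuts to a 2 mm gap without it. Point: on the card's line, 31 mm above the underside; z up, x across the card.
- clip_b_mid (a point): One of five look-alike steel clip stands, 0.33 kg. Base 64 x 64 x 16 mm. Fixed back plate x -14 to -4 mm, 50 mm wide (y), top 62 mm above the underside: take an empty stand across that width. On its +x side a sprung jaw, 44 wide, top 50 mm up, pinches the card at x -4 to 4 and shuts to a 2 mm gap without it. Point: on the card's line, 31 mm above the underside; z up, x across the card.
- clip_c_mid (a point): One of five look-alike steel clip stands, 0.33 kg. Base 64 x 64 x 16 mm. Fixed back plate x -14 to -4 mm, 50 mm wide (y), top 62 mm above the underside: take an empty stand across that width. On its +x side a sprung jaw, 44 wide, top 50 mm up, pinches the card at x -4 to 4 and shuts to a 2 mm gap without it. Point: on the card's line, 31 mm above the underside; z up, x across the card.
- clip_d_mid (a point): One of five look-alike steel clip stands, 0.33 kg. Base 64 x 64 x 16 mm. Fixed back plate x -14 to -4 mm, 50 mm wide (y), top 62 mm above the underside: take an empty stand across that width. On its +x side a sprung jaw, 44 wide, top 50 mm up, pinches the card at x -4 to 4 and shuts to a 2 mm gap without it. Point: on the card's line, 31 mm above the underside; z up, x across the card.
- clip_e_mid (a point): One of five look-alike steel clip stands, 0.33 kg. Base 64 x 64 x 16 mm. Fixed back plate x -14 to -4 mm, 50 mm wide (y), top 62 mm above the underside: take an empty stand across that width. On its +x side a sprung jaw, 44 wide, top 50 mm up, pinches the card at x -4 to 4 and shuts to a 2 mm gap without it. Point: on the card's line, 31 mm above the underside; z up, x across the card.
- card_a_mid (a point): Plain brown stiff card, 8 (x) x 60 (y) x 100 mm (z), 0.04 kg, starts upright in clip_a on its base, 16 mm above the underside; it may be absent (clip empty). Point: its centre. By looks nobody can tell: a weak clip holds the card with under half the stand's weight, so the stand stays down; a strong one with over twice it, so the stand comes up with the card.
- card_b_mid (a point): Plain brown stiff card, 8 (x) x 60 (y) x 100 mm (z), 0.04 kg, starts upright in clip_b on its base, 16 mm above the underside; it may be absent (clip empty). Point: its centre. By looks nobody can tell: a weak clip holds the card with under half the stand's weight, so the stand stays down; a strong one with over twice it, so the stand comes up with the card.
- card_c_mid (a point): Plain brown stiff card, 8 (x) x 60 (y) x 100 mm (z), 0.04 kg, starts upright in clip_c on its base, 16 mm above the underside; it may be absent (clip empty). Point: its centre. By looks nobody can tell: a weak clip holds the card with under half the stand's weight, so the stand stays down; a strong one with over twice it, so the stand comes up with the card.
- card_d_mid (a point): Plain brown stiff card, 8 (x) x 60 (y) x 100 mm (z), 0.04 kg, starts upright in clip_d on its base, 16 mm above the underside; it may be absent (clip empty). Point: its centre. By looks nobody can tell: a weak clip holds the card with under half the stand's weight, so the stand stays down; a strong one with over twice it, so the stand comes up with the card.
- card_e_mid (a point): Plain brown stiff card, 8 (x) x 60 (y) x 100 mm (z), 0.04 kg, starts upright in clip_e on its base, 16 mm above the underside; it may be absent (clip empty). Point: its centre. By looks nobody can tell: a weak clip holds the card with under half the stand's weight, so the stand stays down; a strong one with over twice it, so the stand comes up with the card.
- slab_top (a point): Flat dark wooden board, 300 (x) x 130 (y) x 10 mm, fixed; the point is the centre of its top face, x along its length. Room for three stands in a row along x, about 95 mm apart. Board and pink box may change sides.
- box_floor (a point): Open pink plastic box, fixed, inside 330 (x) x 150 (y) mm, floor 4 mm thick, rim 66 mm above the inner floor; the point is the centre of the inner floor, x along its length. Room for three stands in a row along x, about 105 mm apart.
- slot_0 (a point): One of the three slots of the fixed wooden card rack (50 x 260 mm, 45 mm high), which lie end to end, 80 mm apart along y. The point is the centre of the slot's mouth, level with the rack's top; the slot is 66 mm long (y), 11 mm wide (x) and 35 mm deep, its edges bevelled 3 mm. A card goes in upright, and when fully home stands 65 mm out of the rack.
- slot_1 (a point): One of the three slots of the fixed wooden card rack (50 x 260 mm, 45 mm high), which lie end to end, 80 mm apart along y. The point is the centre of the slot's mouth, level with the rack's top; the slot is 66 mm long (y), 11 mm wide (x) and 35 mm deep, its edges bevelled 3 mm. A card goes in upright, and when fully home stands 65 mm out of the rack.
- slot_2 (a point): One of the three slots of the fixed wooden card rack (50 x 260 mm, 45 mm high), which lie end to end, 80 mm apart along y. The point is the centre of the slot's mouth, level with the rack's top; the slot is 66 mm long (y), 11 mm wide (x) and 35 mm deep, its edges bevelled 3 mm. A card goes in upright, and when fully home stands 65 mm out of the rack.
- aarti_stand: Silver-toned steel aarti stand, 125 mm high, 104 mm wide; origin at the centre of its underside; to be left alone.
- diya_0: Terracotta-coloured ceramic diya, 76 mm wide, 26 mm high; origin at the centre of its underside; to be left alone.
- diya_1: Terracotta-coloured ceramic diya, 76 mm wide, 26 mm high; origin at the centre of its underside; to be left alone.
- diya_2: Terracotta-coloured ceramic diya, 76 mm wide, 26 mm high; origin at the centre of its underside; to be left alone.
- incense_holder: Wooden incense holder, a bar 200 mm long with one thin stick; origin at the centre of its underside; to be left alone.
- tealight: Battery tealight, 60 mm wide, 30 mm high plus a small flame; origin at the centre of its underside; to be left alone.
Mind the look-alikes: they are no part of the job. What is shaped like the part that bears clip_a_mid but red is not meant.

How it is judged:
At the end, for the whole second after the job is handed in: Strong clips upright (7 degrees) on the board with the card still in (5 mm across, 12 mm along, within 15 mm of fully down), card centre over the board; weak clips and clips without a card upright on the floor of the pink box; cards of weak clips upright and within 4 mm of fully home in rack slots (angle between each of clip_a_mid, clip_b_mid, clip_c_mid, clip_d_mid, clip_e_mid's own z axis and vertical below 0.12 rad and angle between each of card_a_mid, card_b_mid, card_c_mid, card_d_mid, card_e_mid's own z axis and vertical below 0.15 rad and x of card_a_mid in the frame of slab_top between -0.15 and 0.15 m and y of card_a_mid in the frame of slab_top between -0.065 and 0.065 m and z of card_a_mid in the frame of slab_top between 0.058 and 0.082 m and x of card_a_mid in the frame of clip_a_mid between -0.005 and 0.005 m and y of card_a_mid in the frame of clip_a_mid between -0.012 and 0.012 m and z of card_a_mid in the frame of clip_a_mid between 0.03 and 0.05 m and ((x of card_a_mid in the frame of slab_top between -0.15 and 0.15 m and y of card_a_mid in the frame of slab_top between -0.065 and 0.065 m and z of card_a_mid in the frame of slab_top between 0.058 and 0.082 m) or (x of clip_a_mid in the frame of box_floor between -0.145 and 0.145 m and y of clip_a_mid in the frame of box_floor between -0.06 and 0.06 m and z of clip_a_mid in the frame of box_floor between 0.024 and 0.038 m)) and x of clip_b_mid in the frame of box_floor between -0.145 and 0.145 m and y of clip_b_mid in the frame of box_floor between -0.06 and 0.06 m and z of clip_b_mid in the frame of box_floor between 0.024 and 0.038 m and ((x of card_b_mid in the frame of slot_0 between -0.006 and 0.006 m and y of card_b_mid in the frame of slot_0 between -0.007 and 0.007 m and z of card_b_mid in the frame of slot_0 between 0.008 and 0.019 m) or (x of card_b_mid in the frame of slot_1 between -0.006 and 0.006 m and y of card_b_mid in the frame of slot_1 between -0.007 and 0.007 m and z of card_b_mid in the frame of slot_1 between 0.008 and 0.019 m) or (x of card_b_mid in the frame of slot_2 between -0.006 and 0.006 m and y of card_b_mid in the frame of slot_2 between -0.007 and 0.007 m and z of card_b_mid in the frame of slot_2 between 0.008 and 0.019 m)) and x of card_c_mid in the frame of slab_top between -0.15 and 0.15 m and y of card_c_mid in the frame of slab_top between -0.065 and 0.065 m and z of card_c_mid in the frame of slab_top between 0.058 and 0.082 m and x of card_c_mid in the frame of clip_c_mid between -0.005 and 0.005 m and y of card_c_mid in the frame of clip_c_mid between -0.012 and 0.012 m and z of card_c_mid in the frame of clip_c_mid between 0.03 and 0.05 m and ((x of card_c_mid in the frame of slab_top between -0.15 and 0.15 m and y of card_c_mid in the frame of slab_top between -0.065 and 0.065 m and z of card_c_mid in the frame of slab_top between 0.058 and 0.082 m) or (x of clip_c_mid in the frame of box_floor between -0.145 and 0.145 m and y of clip_c_mid in the frame of box_floor between -0.06 and 0.06 m and z of clip_c_mid in the frame of box_floor between 0.024 and 0.038 m)) and x of clip_d_mid in the frame of box_floor between -0.145 and 0.145 m and y of clip_d_mid in the frame of box_floor between -0.06 and 0.06 m and z of clip_d_mid in the frame of box_floor between 0.024 and 0.038 m and ((x of card_d_mid in the frame of slot_0 between -0.006 and 0.006 m and y of card_d_mid in the frame of slot_0 between -0.007 and 0.007 m and z of card_d_mid in the frame of slot_0 between 0.008 and 0.019 m) or (x of card_d_mid in the frame of slot_1 between -0.006 and 0.006 m and y of card_d_mid in the frame of slot_1 between -0.007 and 0.007 m and z of card_d_mid in the frame of slot_1 between 0.008 and 0.019 m) or (x of card_d_mid in the frame of slot_2 between -0.006 and 0.006 m and y of card_d_mid in the frame of slot_2 between -0.007 and 0.007 m and z of card_d_mid in the frame of slot_2 between 0.008 and 0.019 m)) and x of card_e_mid in the frame of slab_top between -0.15 and 0.15 m and y of card_e_mid in the frame of slab_top between -0.065 and 0.065 m and z of card_e_mid in the frame of slab_top between 0.058 and 0.082 m and x of card_e_mid in the frame of clip_e_mid between -0.005 and 0.005 m and y of card_e_mid in the frame of clip_e_mid between -0.012 and 0.012 m and z of card_e_mid in the frame of clip_e_mid between 0.03 and 0.05 m and ((x of card_e_mid in the frame of slab_top between -0.15 and 0.15 m and y of card_e_mid in the frame of slab_top between -0.065 and 0.065 m and z of card_e_mid in the frame of slab_top between 0.058 and 0.082 m) or (x of clip_e_mid in the frame of box_floor between -0.145 and 0.145 m and y of clip_e_mid in the frame of box_floor between -0.06 and 0.06 m and z of clip_e_mid in the frame of box_floor between 0.024 and 0.038 m))); the robot touches nothing.
It fails at once if a bystander (aarti stand, diya, incense holder, tealight) is moved more than 3 cm (distance of any of aarti_stand, diya_0, diya_1, diya_2, incense_holder, tealight from where it was at the start of the episode above 0.03 m).
Of card_b, card_d only 1 to 2 are there at a start; the rules pass over those that are not, and their reading is None.
Of card_a, card_c, card_e only 2 to 3 are there at a start; the rules pass over those that are not, and their reading is None.
At some moment in a run one of clip_a, clip_b, clip_c, clip_d, clip_e may be knocked a few centimetres aside while the robot is not near it.
It also fails if it takes over 210 s, if anything falls off the work surface, if the arm or the gripper's body presses on something with over 40 N, if the wrist force passes 120 N, or if a joint passes its speed limit or range.

ROBOT

A 6-joint arm with a two-finger parallel gripper is mounted at the origin on the work surface. World frame = base frame: x ahead of the robot, y to its left, z up, the work surface at z = 0. Lengths are in m, angles in rad, forces in N, time in s.
With the tool pointing down it reaches from about 0.325 to 0.85 m from the base axis. Payload 4.4 kg.
Tool frame: the origin (TCP) lies midway between the tips of the shut fingers; the grasp point (between the pads) lies 19 mm behind it; z points along the fingers, y is the direction in which the jaws open and shut (so a half turn about z gives the same grasp; the last joint's range is limited). The gripper opens to 94 mm and grips with 3 to 60 N. Pads are 16 mm wide; open, the fingers measure 119 mm over their backs; the gripper's body (75 mm by 177 mm) begins 78 mm behind the grasp point.
Start: joints at [-0.15, 0.207, 1.542, -0, 1.393, -0.15], TCP at [0.575, -0, 0.205] pointing down, gripper open.
Joint ranges: [-2.73, 2.73], [-0.86, 2.22], [0.23, 2.46], [-1.11, 4.25], [0.08, 2.63], [-2.82, 2.82]. Speed limits (rad/s): [2.79, 2.79, 3.14, 3.14, 3.14, 3.14].

INTERFACE

Orientations are given as [roll, pitch, yaw] about the fixed x, y, z axes, in that order (R = Rz(yaw) Ry(pitch) Rx(roll)).
In Python, from cell import r gives the robot as it stands.
- The arm moves only by the tool move_arm, never from a script. Its argument "increments" is a list that holds one entry, the list of rows, each a list of 6 numbers: the shift along the tool's x, y, z in mm, then the turn, a rotation vector about the tool's x, y, z in rad. A call has 1 to 20 rows; each row shifts and turns the pose as measured when the row begins, along the tool's axes as they then stand; what a row does not reach is not made up. A row lasts 1/12 s, in which the tool goes at most 41.7 mm and 7.16 degrees, less where a joint would pass 70% of its speed; a pose out of reach is approached as far as the arm can. A call is refused whole if a number of a shift passes 41.7 or a number of a turn 0.125, either way. A call with a gripper value outside its range is refused whole. "jaw" is the closure, from -1 (fully open) to 1 (shut), so that 0 is half open, set as the call begins (left out, the last holds). The fingers move at their own pace and stop on an object; the grip force is fixed at half the most. Time passes only in rows, so rows that do not move let the fingers close. It gives the time, the measured TCP pose, the force and the opening at its end, in the units of the state.
- r.get_state(): the state, without advancing time (a new reading comes with each control period).
- r.read_camera(name): name is "scene" or "side" or "wrist"; returns (picture, depth): 420x560x3 uint8, red, green, blue; 420x560 float32, m along the optical axis (not along the pixel's ray), 0 where there is no reading.
- r.camera_model(name): a dict with "K" (3x3 intrinsics, pixels), "pose" (4x4, takes a point from camera to world coordinates); the wrist camera has in their place "T_tool_cam" (4x4, takes a point from camera to tool coordinates, whose origin is the TCP and whose axes are the flange's). Camera axes: x right, y down, z forward; pixel columns grow to the right and rows downward; lengths in m; the calibration is good to about 2 mm. A picture is of the moment at which its call begins: read the wrist's pose just before it. camera_model takes no time and is no camera call.
- r.hand_in(): hands the job in, once; it reports no verdict.
Trained networks look in the newest picture that a camera, given by its name, has taken for a name from the list of things; names that differ only in an ending like _2 or _b are one class to them, and where a whole thing is asked for, a point or a joint stands for the part that bears it (a point fixed in the world has none). Each returns a list of dicts, best first, with "confidence" (0 to 1); they miss things now and then, are a little off and sometimes report something else, mostly with a low value. They report only what shows in the picture. A call takes as long as a camera call. They do not tell look-alikes from the thing itself.
- r.outline_of(target, camera): "pixels" (420x560 bool, what is visible of it) and "position" ([column, row] in pixels, amid what is visible of it).
- r.pinpoint(target, camera): "position" ([column, row] in pixels: a listed point, or the origin of a listed thing).
The state is a dict: "time": time; "q": joint angles; "joint_velocities": joint speeds; "joint_efforts": joint torques, N m; "position": TCP position; "eef_rot": TCP orientation; "contact_force": force on the tool from outside, world axes, zero at the start; "moment": the same for the moment, N m; "gripper_width": opening from 0.0 (shut) to 1.0 (fully open).
Only numpy, scipy, OpenCV 4.12 (cv2) and the standard library are available. Lean on these libraries where they do the work, as an engineer would, in place of code of your own. Each camera call takes 0.05 s, during which the arm holds its last target.

## Working session

There is one attempt and no reset: what is moved stays moved. The work goes in short steps, Python scripts to look and compute and a tool call to move; the robot and the scene stay as the last step left them, time stands still between calls to the robot, and variables do not carry over. Pictures are saved under pics/ and viewed, and the job is handed in when it is done.

Besides the shell and the picture viewer there is one more tool, called after "Request:" as name(argument=value, ...) on one line, values as JSON. move_arm: Moves the arm, as the interface text tells. Its arguments: {"type":"object","properties":{"increments":{"type":"array"},"jaw":{"type":"number"}},"required":["increments"]}

```bash
ls; mkdir -p pics; python3 - <<'E'
from cell import r
import cv2,numpy as np
print(r.get_state())
for n in ["scene","side","wrist"]:
    im,d=r.read_camera(n); cv2.imwrite(f"pics/{n}0.png",im[:,:,::-1]); print(n,r.camera_model(n))
E
```

```text
pics
{'time': 0.0, 'q': array([-1.50472768e-01,  2.07420236e-01,  1.54287030e+00, -1.54283477e-05,
        1.39348382e+00, -1.50482596e-01]), 'joint_velocities': array([-2.34050397e-03,  5.80525882e-05, -2.25178551e-03, -2.07456414e-04,
        1.47239929e-03, -9.36854854e-04]), 'joint_efforts': array([-8.39226868e-05, -3.70882022e+01, -2.81415099e+01,  6.96549774e-02,
        3.60915181e-02, -1.71865345e-04]), 'position': array([5.74234714e-01, 1.15124704e-04, 2.04330335e-01]), 'eef_rot': array([-3.13943334e+00, -3.12060642e-04,  1.57080856e+00]), 'contact_force': array([ 0.28566151, -0.11882173,  0.78111845]), 'moment': array([-0.0200724 ,  0.00514644, -0.00266591]), 'gripper_width': 0.9984696380792298}
scene {'K': array([[404.25121817,   0.        , 282.54433459],
       [  0.        , 404.25121817, 208.51498673],
       [  0.        ,   0.        ,   1.        ]]), 'pose': array([[ 0.8384983 ,  0.40827972, -0.36087156,  0.90311729],
       [ 0.54488872, -0.63323765,  0.54964204, -0.49415461],
       [-0.00410976, -0.65750875, -0.7534357 ,  0.85077946],
       [ 0.        ,  0.   
[... 278 characters left out ...]
[-0.28303185,  0.53044182, -0.79907724,  0.86204726],
       [ 0.0247001 , -0.82883655, -0.55894532,  0.63127055],
       [ 0.        ,  0.        ,  0.        ,  1.        ]])}
wrist {'K': array([[323.50032241,   0.        , 278.24979121],
       [  0.        , 323.50032241, 209.39907566],
       [  0.        ,   0.        ,   1.        ]]), 'T_tool_cam': array([[-6.51234575e-05, -9.62964610e-01, -2.69627809e-01,
         7.81851868e-02],
       [ 9.99999459e-01,  2.17101777e-04, -1.01690086e-03,
        -9.08294137e-05],
       [ 1.03777621e-03, -2.69627729e-01,  9.62964075e-01,
        -1.79036486e-01],
       [ 0.00000000e+00,  0.00000000e+00,  0.00000000e+00,
         1.00000000e+00]])}
```

View pics/scene0.png

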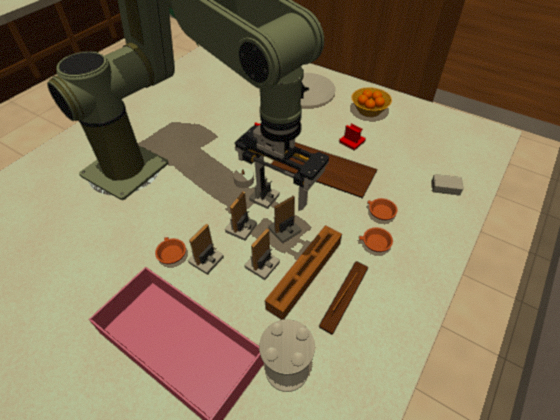

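View pics/side0.png

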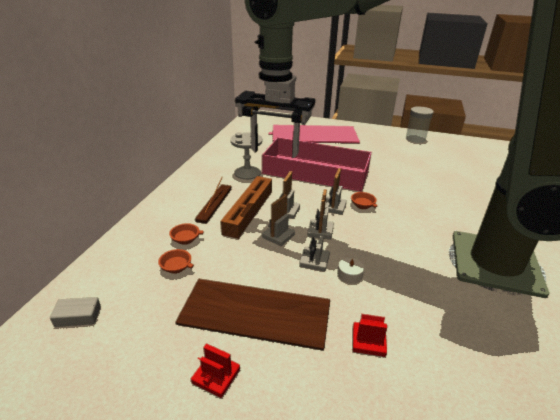

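View pics/wrist0.png

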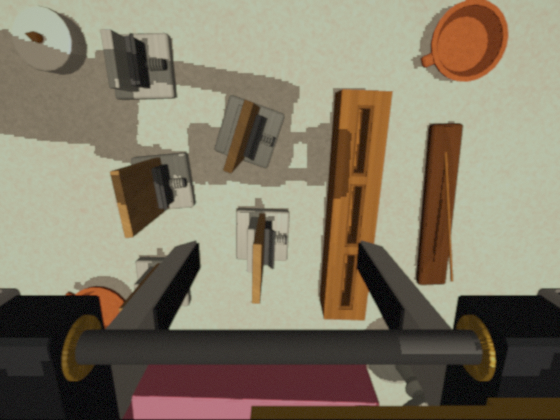

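```bash
cat > h.py <<'E'
from cell import r
import cv2,numpy as np
from scipy.spatial.transform import Rotation as R
def tool():
    s=r.get_state(); T=np.eye(4); T[:3,:3]=R.from_euler('xyz',s['eef_rot']).as_matrix(); T[:3,3]=s['position']; return T
def cam(n):
    m=r.camera_model(n); 
    P=m['pose'] if n!='wrist' else tool()@m['T_tool_cam']
    return m['K'],P
def cloud(n):
    K,P=cam(n); im,d=r.read_camera(n)
    v,u=np.mgrid[:420,:560]; z=d
    p=np.stack([(u-K[0,2])/K[0,0]*z,(v-K[1,2])/K[1,1]*z,z],-1)
    w=p@P[:3,:3].T+P[:3,3]; w[d<=0]=np.nan
    return im,d,w
def ortho(w,im,x0,x1,y0,y1,res=0.002,zmax=0.25):
    H=int((x1-x0)/res);W=int((y1-y0)/res)
    p=w.reshape(-1,3);c=im.reshape(-1,3)
    ok=np.isfinite(p).all(1)&(p[:,2]<zmax); p=p[ok];c=c[ok]
    i=((x1-p[:,0])/res).astype(int);j=((y1-p[:,1])/res).astype(int)
    ok=(i>=0)&(i<H)&(j>=0)&(j<W); i,j,p,c=i[ok],j[ok],p[ok],c[ok]
    o=np.argsort(p[:,2]); out=np.zeros((H,W,3),np.uint8);hh=np.full((H,W),np.nan)
    out[i[o],j[o]]=c[o];hh[i[o],j[o]]=p[o,2]
    return out,hh
def save(n,im): cv2.imwrite(f"pics/{n}.png",im[:,:,::-1])
E
python3 - <<'E'
from h import *
ws=[];cs=[]
for n in ["wrist","scene","side"]:
    im,d,w=cloud(n); np.savez(f"c_{n}.npz",im=im,d=d,w=w)
    o,h=ortho(w,im,0.2,0.85,-0.42,0.42,0.002,0.2)
    print(n,np.nanmedian(h))
    o=cv2.resize(o,None,fx=1.6,fy=1.6,interpolation=cv2.INTER_NEAREST)
    for k in range(9):
        y=0.4-0.1*k; cv2.line(o,(int((0.42-y)/0.002*1.6),0),(int((0.42-y)/0.002*1.6),8),(255,0,0),1)
    for k in range(7):
        x=0.8-0.1*k; v=int((0.85-x)/0.002*1.6); cv2.line(o,(0,v),(8,v),(255,0,0),1)
    save("o_"+n,o)
for c in ["scene","side","wrist"]:
  K,P=cam(c); d=np.load(f"c_{c}.npz")['w']
  for t in ["clip_a_mid","card_a_mid","slab_top","box_floor","slot_0","aarti_stand","diya_0","incense_holder","tealight"]:
    L=r.pinpoint(t,c)
    print(c,t,[(round(e['confidence'],2),np.round(e['position']).astype(int).tolist(), np.round(d[min(419,int(e['position'][1])),min(559,int(e['position'][0]))],3).tolist()) for e in L])
E
```

```text
wrist 0.0007349430845963179
scene 0.0015034352760734393
side 0.0010838331510449328
scene clip_a_mid [(0.62, [352, 133], [0.526, 0.475, 0.05]), (0.59, [281, 222], [0.541, 0.05, 0.049])]
scene card_a_mid [(0.82, [286, 214], [0.546, 0.066, 0.073])]
scene slab_top [(0.96, [320, 169], [0.664, -0.004, 0.342]), (0.2, [244, 181], [0.356, 0.133, 0.027])]
scene box_floor [(0.73, [240, 211], [0.443, 0.009, 0.072]), (0.6, [179, 345], [0.524, -0.324, 0.006])]
scene slot_0 [(0.83, [304, 261], [0.65, -0.018, 0.046]), (0.79, [324, 245], [0.656, 0.075, 0.011]), (0.63, [286, 290], [0.65, -0.096, 0.028])]
scene aarti_stand [(0.7, [288, 369], [0.768, -0.274, 0.124])]
scene diya_0 [(0.94, [376, 247], [0.768, 0.139, 0.013]), (0.83, [379, 212], [0.726, 0.25, 0.013]), (0.73, [171, 256], [0.349, -0.166, 0.009])]
scene incense_holder [(0.88, [344, 297], [0.768, -0.032, 0.015])]
scene tealight [(0.71, [244, 182], [0.356, 0.133, 0.027]), (0.59, [303, 265], [0.652, -0.025, 0.039])]
side clip_a_mid [(0.75, [370, 330], [0.277, 0.347, 0.048]), (0.75, [321, 220], [0.434, 0.036, 0.057]), (0.7, [275, 226], [0.541, 0.0
[... 886 characters left out ...]
_mid [(0.84, [248, 132], [0.546, 0.067, 0.091])]
wrist card_a_mid [(0.63, [246, 132], [0.546, 0.068, 0.102])]
wrist slab_top [(0.3, [348, 280], [0.659, -0.113, 0.023])]
wrist box_floor [(0.98, [245, 406], [0.525, -0.327, 0.003]), (0.59, [431, 207], [0.754, -0.022, 0.015])]
wrist slot_0 [(0.9, [357, 141], [0.663, 0.055, 0.009]), (0.75, [350, 284], [0.659, -0.113, 0.03]), (0.75, [353, 217], [0.662, -0.034, 0.016])]
wrist aarti_stand [(0.87, [400, 353], [0.603, 0.025, 0.319]), (0.6, [148, 195], [0.444, 0.006, 0.071])]
wrist diya_0 [(0.83, [109, 304], [0.354, -0.152, 0.012]), (0.69, [456, 46], [0.76, 0.152, 0.011])]
wrist incense_holder []
wrist tealight [(0.53, [130, 62], [0.432, 0.13, 0.051])]
```

```bash
ls -la pics
```

```text
total 2064
drwxr-xr-x 2 agent agent   4096 Dec  7 13:28 .
drwxr-xr-x 3 agent agent   4096 Dec  7 13:28 ..
-rw-r--r-- 1 agent agent 417034 Dec  7 13:28 o_scene.png
-rw-r--r-- 1 agent agent 382268 Dec  7 13:28 o_side.png
-rw-r--r-- 1 agent agent 193739 Dec  7 13:27 o_wrist.png
-rw-r--r-- 1 agent agent 397223 Dec  7 13:26 scene0.png
-rw-r--r-- 1 agent agent 356723 Dec  7 13:26 side0.png
-rw-r--r-- 1 agent agent 347249 Dec  7 13:26 wrist0.png
```

View pics/o_wrist.png

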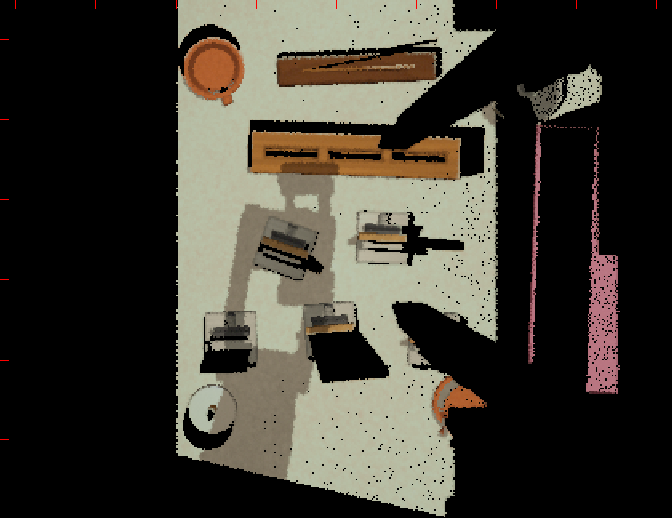

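View pics/o_scene.png

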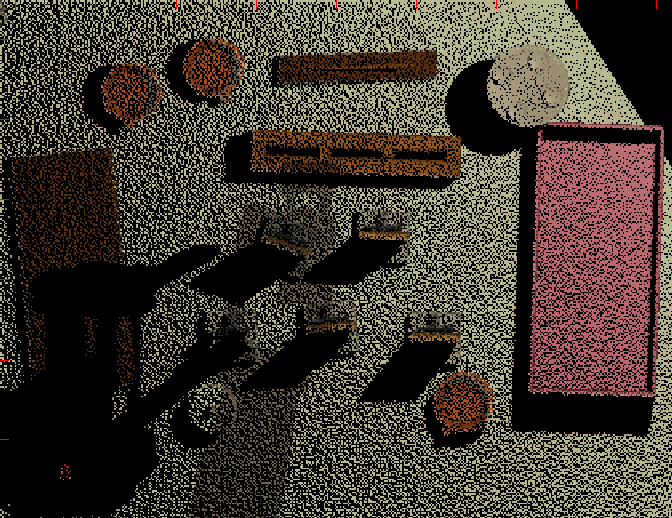

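View pics/o_side.png

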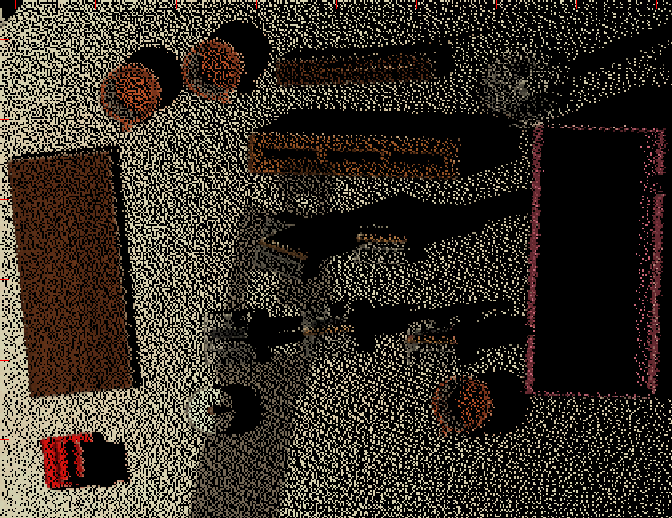

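```bash
cat >> h.py <<'E'
def rect(p):
    (c,s,a)=cv2.minAreaRect((p[:,:2]*1000).astype(np.float32))
    if s[0]>s[1]: s=s[::-1]; a+=90
    # long side angle from x axis
    box=a+90
    ang=(box+90)%180-90
    return np.array(c)/1000,np.round(s,1),ang
def cards(w,thr=0.112,hi=0.123,reg=(0.3,0.62,-0.2,0.2)):
    p=w.reshape(-1,3); p=p[np.isfinite(p).all(1)]
    p=p[(p[:,2]>thr)&(p[:,2]<hi)&(p[:,0]>reg[0])&(p[:,0]<reg[1])&(p[:,1]>reg[2])&(p[:,1]<reg[3])]
    m=np.zeros((400,500),np.uint8)
    i=((p[:,0]-.25)*1000).astype(int);j=((p[:,1]+.25)*1000).astype(int)
    ok=(i>=0)&(i<400)&(j>=0)&(j<500); p,i,j=p[ok],i[ok],j[ok]
    m[i,j]=255; m=cv2.dilate(m,np.ones((5,5)))
    n,l=cv2.connectedComponents(m); res=[]
    for k in range(1,n):
        q=p[l[i,j]==k]
        if len(q)>40: res.append((q,)+rect(q))
    return res
E
python3 - <<'E'
from h import *
for c in ["wrist","scene","side"]:
    w=np.load(f"c_{c}.npz")['w']
    for q,ce,s,a in cards(w): print(c,len(q),np.round(ce,4),s,round(a,1),np.round(np.median(q[:,2]),4))
E
```

```text
wrist 752 [0.4396 0.0073] [ 8.8 59.8] -84.9 0.1158
wrist 762 [0.5408 0.064 ] [ 8.2 59.7] 70.7 0.1158
wrist 544 [ 0.5536 -0.0582] [ 8.2 59.7] 87.8 0.1158
scene 87 [ 0.4284 -0.1234] [10.2 59.6] -89.2 0.1153
scene 75 [0.4404 0.0066] [ 8.8 61.4] -84.3 0.1159
scene 77 [0.5411 0.0627] [10.2 58.5] 70.7 0.1155
scene 91 [ 0.5548 -0.0589] [ 9.4 60.7] 88.8 0.1153
side 44 [0.4386 0.0096] [ 8.1 61. ] -84.6 0.1165
side 60 [0.5407 0.0651] [10.2 59.2] 69.3 0.1159
side 42 [ 0.5529 -0.0564] [ 8.1 62.1] 87.1 0.116
```

```bash
cat >> h.py <<'E'
def plan(x,y,z,yawdeg):
    T=tool(); g=R.from_euler('xyz',[np.pi,0,np.radians(yawdeg)]).as_matrix()
    best=None
    rv=R.from_matrix(T[:3,:3].T@g).as_rotvec()
    d=np.array([x,y,z])-T[:3,3]
    print("rotvec",np.round(rv,4),"turn deg",round(np.degrees(np.linalg.norm(rv)),2),"rows",round(np.degrees(np.linalg.norm(rv))/7.16,1))
    print("shift now-frame mm",np.round(T[:3,:3].T@d*1000,1),"| after-turn frame",np.round(g.T@d*1000,1))
def st():
    s=r.get_state(); e=np.degrees(s['eef_rot']); print('t',round(s['time'],2),'pos',np.round(s['position']*1000,1),'rpy',np.round(e,2),'F',np.round(s['contact_force'],2),'M',np.round(s['moment'],3),'w',round(s['gripper_width']*94,1),'q',np.round(s['q'],2))
E
python3 - <<'E'
from h import *
st(); plan(.5536,-.0582,.083,87.8)
E
```

```text
t 1.65 pos [575.   -0.  205.4] rpy [-180.    0.   90.] F [ 0.24 -0.01  0.2 ] M [0.023 0.031 0.029] w 94.3 q [-0.15  0.21  1.54 -0.    1.39 -0.15]
rotvec [-0.      0.      0.0384] turn deg 2.2 rows 0.3
shift now-frame mm [-58.2 -21.4 122.4] | after-turn frame [-58.9 -19.1 122.4]
```

Request:
move_arm(increments=[[[-20,-7,0,0,0,0.038],[-20,-6,0,0,0,0],[-19,-6,0,0,0,0],[0,0,30,0,0,0],[0,0,30,0,0,0],[0,0,20,0,0,0],[0,0,0,0,0,0]]], jaw=0.3)

```text
time: 2.23
position: [0.5572, -0.0618, 0.1267]
eef_rot: [3.132, 0.002, 1.532]
contact_force: [-1.0, 0.1, -0.3]
gripper_width: 0.54
```

```bash
python3 - <<'E'
from h import *
st(); plan(.5536,-.0582,.083,87.8)
im,d,w=cloud("wrist"); save("w1",im)
for q,ce,s,a in cards(w): print(len(q),np.round(ce,4),s,round(a,1))
E
```

```text
t 2.23 pos [557.2 -61.8 126.7] rpy [1.7946e+02 1.2000e-01 8.7780e+01] F [-1.02  0.12 -0.34] M [-0.023  0.046  0.014] w 50.7 q [-0.26  0.25  1.66  0.    1.22 -0.23]
rotvec [ 0.0095  0.0021 -0.0004] turn deg 0.56 rows 0.1
shift now-frame mm [ 3.6 -4.2 43.6] | after-turn frame [ 3.5 -3.8 43.7]
141 [ 0.4272 -0.0968] [ 7.7 10. ] 83.4
1827 [0.4395 0.0073] [ 9.4 60.1] -84.7
1398 [0.5383 0.0566] [ 8.3 44.4] 70.9
1114 [ 0.5533 -0.0582] [ 7.5 60.2] 87.7
```

View pics/w1.png

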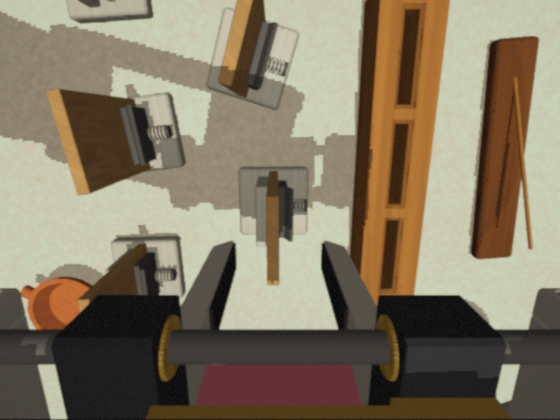

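Request:
move_arm(increments=[[[3.6,-4,0,0.009,0.002,0],[0,0,20,0,0,0],[0,0,15,0,0,0],[0,0,7,0,0,0],[0,0,0,0,0,0],[0,0,0,0,0,0]]])

```text
time: 2.78
position: [0.5613, -0.0581, 0.0953]
eef_rot: [3.125, 0.003, 1.534]
contact_force: [0.5, 0.5, 0.0]
gripper_width: 0.354
```

```bash
python3 - <<'E'
from h import *
st(); plan(.5536,-.0582,.083,87.8)
E
```

```text
t 2.78 pos [561.3 -58.1  95.3] rpy [179.05   0.18  87.88] F [0.45 0.53 0.01] M [-0.014 -0.005  0.01 ] w 33.3 q [-0.26  0.29  1.69  0.    1.15 -0.22]
rotvec [0.0165 0.0032 0.0014] turn deg 0.97 rows 0.1
shift now-frame mm [-0.3 -7.9 12.2] | after-turn frame [-0.4 -7.7 12.3]
```

Request:
move_arm(increments=[[[0,-8,0,0.016,0.003,0],[0,0,0,0,0,0],[0,-2,5,0.002,0,0],[0,0,0,0,0,0],[0,-1,5,0,0,0],[0,0,0,0,0,0]]])

```text
time: 3.28
position: [0.5527, -0.0582, 0.0898]
eef_rot: [3.136, 0.002, 1.534]
contact_force: [0.6, -0.0, -0.8]
gripper_width: 0.351
```

```bash
python3 - <<'E'
from h import *
st(); plan(.5536,-.0582,.083,87.8)
E
```

```text
t 3.28 pos [552.7 -58.2  89.8] rpy [1.7971e+02 1.0000e-01 8.7910e+01] F [ 0.58 -0.01 -0.83] M [-0.023 -0.023  0.007] w 33.0 q [-0.26  0.29  1.7  -0.    1.15 -0.22]
rotvec [0.0051 0.0018 0.0019] turn deg 0.33 rows 0.0
shift now-frame mm [0.1 0.9 6.8] | after-turn frame [0.  0.9 6.8]
```

Request:
move_arm(increments=[[[0,0,8,0.004,0,0],[0,0,2,0.002,0,0],[0,0,0,0,0,0],[0,0,0,0,0,0]]])

```text
time: 3.62
position: [0.5523, -0.0582, 0.078]
eef_rot: [-3.139, 0.001, 1.534]
contact_force: [0.2, -0.3, -0.1]
gripper_width: 0.352
```

```bash
python3 - <<'E'
from h import *
st(); plan(.5536,-.0582,.083,87.8)
E
```

```text
t 3.62 pos [552.3 -58.2  78. ] rpy [-1.7985e+02  8.0000e-02  8.7890e+01] F [ 0.21 -0.29 -0.14] M [0.021 0.002 0.024] w 33.1 q [-0.26  0.31  1.7  -0.    1.14 -0.22]
rotvec [-0.0027  0.0015  0.0016] turn deg 0.2 rows 0.0
shift now-frame mm [ 0.1  1.3 -5. ] | after-turn frame [ 0.1  1.3 -5. ]
```

Fine. Nudge, then close.

Request:
move_arm(increments=[[[0,1.3,-2,0,0,0],[0,0,0,0,0,0]]])

```text
time: 3.78
position: [0.5534, -0.0582, 0.0796]
eef_rot: [-3.138, 0.001, 1.534]
contact_force: [-0.3, 0.1, 0.7]
gripper_width: 0.351
```

Request:
move_arm(increments=[[[0,0,0,0,0,0],[0,0,0,0,0,0],[0,0,0,0,0,0],[0,0,0,0,0,0],[0,0,0,0,0,0],[0,0,0,0,0,0]]], jaw=1)

```text
time: 4.28
position: [0.5539, -0.0583, 0.0803]
eef_rot: [-3.139, 0.002, 1.534]
contact_force: [1.2, 0.5, -1.3]
gripper_width: 0.084
```

```bash
python3 - <<'E'
from h import *
st()
E
```

```text
t 4.28 pos [553.9 -58.3  80.3] rpy [-1.7986e+02  9.0000e-02  8.7900e+01] F [ 1.18  0.5  -1.34] M [-0.009 -0.074 -0.015] w 7.9 q [-0.26  0.31  1.7  -0.    1.14 -0.22]
```

Gripped. Lift slowly.

Request:
move_arm(increments=[[[0,0,-6,0,0,0],[0,0,-6,0,0,0],[0,0,-6,0,0,0],[0,0,-6,0,0,0],[0,0,-6,0,0,0],[0,0,0,0,0,0]]])

```text
time: 4.78
position: [0.5508, -0.0574, 0.11]
eef_rot: [-3.132, -0.0, 1.534]
contact_force: [-0.2, -0.3, -3.3]
gripper_width: 0.082
```

```bash
python3 - <<'E'
from h import *
st()
im,d,w=cloud("wrist"); save("w2",im)
im,d,w=cloud("side"); save("s2",im)
E
```

```text
t 4.78 pos [550.8 -57.4 110. ] rpy [-1.7944e+02 -1.0000e-02  8.7900e+01] F [-0.22 -0.31 -3.3 ] M [-0.014 -0.014 -0.036] w 7.7 q [-0.26  0.27  1.68 -0.    1.21 -0.22]
```

View pics/w2.png

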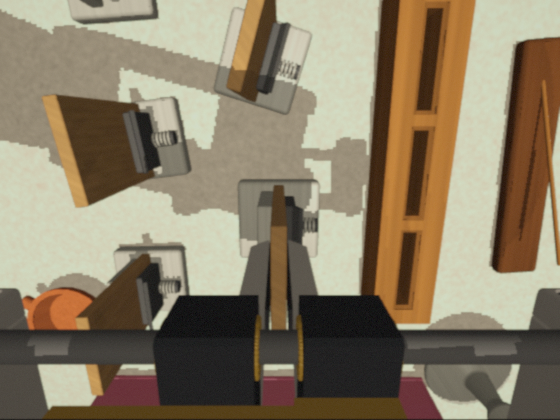

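View pics/s2.png

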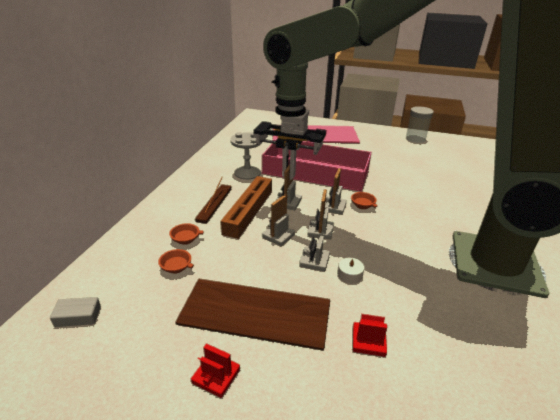

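```bash
python3 - <<'E'
from h import *
for i in range(4):
    im,d,w=cloud("wrist"); st()
    for (u,v) in [(250,195),(248,215),(310,195),(312,240)]: print(np.round(w[v,u],3),end=' ')
    print()
# slab
w=np.load("c_side.npz"); W=w['w'];im=w['im'].astype(int)
m=(abs(W[...,2]-.01)<.004)&(W[...,1]>.2)&(W[...,1]<.45)&(im[...,0]<120)
m=cv2.morphologyEx(m.astype(np.uint8),cv2.MORPH_OPEN,np.ones((3,3)))>0
n,l,s,c=cv2.connectedComponentsWithStats(m.astype(np.uint8)); k=1+np.argmax(s[1:,4])
print("slab",rect(W[l==k]),np.median(W[l==k][:,2]))
w=np.load("c_scene.npz"); W=w['w']
m=(W[...,2]>.063)&(W[...,2]<.075)&(W[...,1]<-.2)&(W[...,0]<.75)&(w['im'][...,0]>w['im'][...,1]*1.5)
print("boxrim",rect(W[m]),np.median(W[m][:,2]),m.sum())
E
```

```text
t 4.93 pos [549.7 -57.1 108.4] rpy [-1.7929e+02 -4.0000e-02  8.7900e+01] F [-0.16  1.01 -3.87] M [ 0.002 -0.053  0.01 ] w 7.5 q [-0.26  0.27  1.68 -0.    1.21 -0.22]
[ 0.528 -0.035  0.045] [ 0.525 -0.051  0.045] [ 0.574 -0.036  0.044] [ 0.576 -0.074  0.043] 
t 4.98 pos [549.5 -57.1 108.1] rpy [-1.7926e+02 -5.0000e-02  8.7900e+01] F [-0.42  0.02 -4.53] M [-0.028 -0.034  0.003] w 7.8 q [-0.26  0.27  1.68 -0.    1.21 -0.22]
[ 0.528 -0.035  0.044] [ 0.525 -0.051  0.044] [ 0.574 -0.037  0.043] [ 0.575 -0.074  0.043] 
t 5.03 pos [549.4 -57.  107.9] rpy [-1.7924e+02 -5.0000e-02  8.7900e+01] F [-0.32  0.74 -3.82] M [-0.015 -0.007  0.04 ] w 7.8 q [-0.26  0.27  1.68 -0.    1.21 -0.22]
[ 0.527 -0.034  0.045] [ 0.525 -0.051  0.044] [ 0.574 -0.036  0.045] [ 0.575 -0.074  0.043] 
t 5.08 pos [549.3 -57.  107.8] rpy [-1.7923e+02 -6.0000e-02  8.7890e+01] F [-0.43  0.38 -4.11] M [-0.072 -0.036  0.007] w 7.5 q [-0.26  0.27  1.68 -0.    1.21 -0.22]
[ 0.527 -0.034  0.044] [ 0.525 -0.051  0.044] [ 0.573 -0.036  0.043] [ 0.575 -0.074  0.043] 
slab (array([0.50758005, 0.3328186 ]), array([129.2, 297.1]), 5.478416442871094) 0.010020937596268598
boxrim (array([ 0.52643134, -0.32579132]), array([157.5, 337.8]), -1.966827392578125) 0.06926615021230476 1161
```

Request:
move_arm(increments=[[[0,0,-8,-0.012,0,0],[0,1,-14,0,0,0],[0,1,-18,0,0,0],[0,1,-18,0,0,0],[0,1,-18,0,0,0],[0,1,-14,0,0,0],[0,0,-8,0,0,0],[8,0,0,0,0,0],[16,2,0,0,0,0],[24,3,0,0,0,0],[30,4,0,0,0,0],[30,4,0,0,0,0],[30,4,0,0,0,0],[30,4,0,0,0,0],[30,4,0,0,0,0],[30,4,0,0,0,0],[30,4,0,0,0,0],[24,4,0,0,0,0],[16,0,0,0,0,0],[8,0,0,0,0,0]]])

```text
time: 6.75
position: [0.593, 0.2654, 0.1974]
eef_rot: [-3.119, -0.003, 1.529]
contact_force: [0.4, -0.2, -4.4]
gripper_width: 0.085
```

```bash
python3 - <<'E'
from h import *
st(); plan(.6025,.342,.0905,90)
E
```

```text
t 6.75 pos [593.  265.4 197.4] rpy [-1.7872e+02 -1.6000e-01  8.7590e+01] F [ 0.39 -0.21 -4.4 ] M [ 0.036 -0.049  0.002] w 8.0 q [0.28 0.38 1.33 0.01 1.45 0.32]
rotvec [-0.0223 -0.0033 -0.042 ] turn deg 2.73 rows 0.4
shift now-frame mm [ 76.6   8.7 106.9] | after-turn frame [ 76.6   9.5 106.9]
```

Request:
move_arm(increments=[[[16,2,0,-0.01,0,-0.02],[20,2,0,-0.01,0,-0.02],[20,2,0,0,0,0],[12,2,0,0,0,0],[6,0,0,0,0,0],[0,0,12,0,0,0],[0,-1,16,0,0,0],[0,-1,16,0,0,0],[0,-1,12,0,0,0],[0,0,8,0,0,0],[0,0,0,0,0,0]]])

```text
time: 7.67
position: [0.5926, 0.3382, 0.1196]
eef_rot: [-3.126, 0.006, 1.57]
contact_force: [-0.7, -0.9, -4.6]
gripper_width: 0.082
```

```bash
python3 - <<'E'
from h import *
st(); plan(.6025,.342,.0905,90)
im,d,w=cloud("side"); save("s3",im)
E
```

```text
t 7.67 pos [592.6 338.2 119.6] rpy [-179.13    0.36   89.95] F [-0.72 -0.92 -4.64] M [-0.018  0.074  0.005] w 7.7 q [ 0.39  0.51  1.32 -0.    1.33  0.39]
rotvec [-0.0152  0.0063 -0.0009] turn deg 0.95 rows 0.1
shift now-frame mm [ 4.  10.4 28.9] | after-turn frame [ 3.8  9.9 29.1]
```

View pics/s3.png

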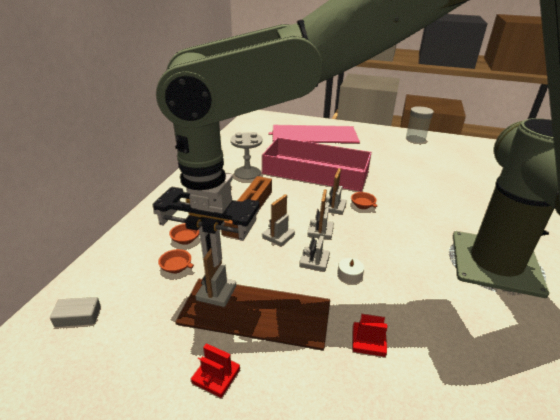

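Carried upright over the board's far end. Lower.

Request:
move_arm(increments=[[[4,10,0,-0.014,0.006,0],[0,0,8,0,0,0],[0,0,8,0,0,0],[0,0,5,0,0,0],[0,0,0,0,0,0]]])

```text
time: 8.13
position: [0.6073, 0.3425, 0.1008]
eef_rot: [3.134, -0.003, 1.568]
contact_force: [0.1, 0.2, -3.8]
gripper_width: 0.08
```

```bash
python3 - <<'E'
from h import *
st(); plan(.6025,.342,.0905,90)
E
```

```text
t 8.13 pos [607.3 342.5 100.8] rpy [ 1.7957e+02 -1.6000e-01  8.9860e+01] F [ 0.08  0.19 -3.85] M [ 0.008  0.069 -0.049] w 7.5 q [ 0.39  0.54  1.31 -0.    1.28  0.39]
rotvec [ 0.0074 -0.0028 -0.0025] turn deg 0.48 rows 0.1
shift now-frame mm [-0.5 -4.9 10.3] | after-turn frame [-0.5 -4.8 10.3]
```

Request:
move_arm(increments=[[[0,-4,3,0.007,-0.002,0],[0,-1,3,0,0,0],[0,0,2,0,0,0],[0,0,0,0,0,0],[0,0,0,0,0,0]]])

```text
time: 8.55
position: [0.6017, 0.3429, 0.0921]
eef_rot: [-3.141, -0.001, 1.569]
contact_force: [0.4, -0.8, -4.8]
gripper_width: 0.087
```

```bash
python3 - <<'E'
from h import *
st(); plan(.6025,.342,.0905,90)
E
```

```text
t 8.55 pos [601.7 342.9  92.1] rpy [-1.7999e+02 -4.0000e-02  8.9880e+01] F [ 0.44 -0.8  -4.79] M [-0.035 -0.018  0.01 ] w 8.2 q [0.39 0.55 1.32 0.   1.27 0.39]
rotvec [-0.0002 -0.0007 -0.0021] turn deg 0.13 rows 0.0
shift now-frame mm [-0.9  0.8  1.6] | after-turn frame [-0.9  0.8  1.6]
```

Request:
move_arm(increments=[[[0,0,2.5,0,0,0],[0,0,0,0,0,0],[0,0,0,0,0,0]]])

```text
time: 8.8
position: [0.6027, 0.3435, 0.091]
eef_rot: [3.139, -0.002, 1.569]
contact_force: [0.5, -0.1, -4.6]
gripper_width: 0.084
```

```bash
python3 - <<'E'
from h import *
for i in range(4):
  r.read_camera("wrist");st()
E
```

```text
t 8.85 pos [602.7 343.5  91. ] rpy [ 1.7985e+02 -1.1000e-01  8.9900e+01] F [-0.51  0.62 -3.93] M [-0.017 -0.009  0.036] w 7.5 q [0.39 0.55 1.32 0.   1.27 0.39]
t 8.9 pos [602.6 343.4  90.9] rpy [ 1.7986e+02 -1.1000e-01  8.9900e+01] F [-0.06 -0.27 -4.52] M [ 0.052 -0.003  0.001] w 7.4 q [0.39 0.55 1.32 0.   1.27 0.39]
t 8.95 pos [602.5 343.4  90.8] rpy [ 1.7988e+02 -1.0000e-01  8.9900e+01] F [ 0.05 -0.29 -4.63] M [ 0.051  0.022 -0.022] w 8.0 q [0.39 0.55 1.32 0.   1.27 0.39]
t 9.0 pos [602.4 343.3  90.7] rpy [ 1.7989e+02 -1.0000e-01  8.9900e+01] F [ 0.5   0.31 -4.19] M [-0.06   0.035 -0.066] w 7.8 q [0.39 0.55 1.32 0.   1.27 0.39]
```

Not yet touching; lower 1–2 mm more.

Request:
move_arm(increments=[[[0,0,2,0,0,0],[0,0,0,0,0,0],[0,0,0,0,0,0]]])

```text
time: 9.25
position: [0.6031, 0.3437, 0.0911]
eef_rot: [3.138, -0.002, 1.569]
contact_force: [0.5, 0.5, -4.4]
gripper_width: 0.082
```

```bash
python3 - <<'E'
from h import *
for i in range(3):
  im,d,w=cloud("wrist");st()
save("w4",im)
E
```

```text
t 9.3 pos [603.  343.7  90.9] rpy [ 1.7981e+02 -1.3000e-01  8.9900e+01] F [ 0.2  0.2 -4. ] M [-0.011  0.003  0.025] w 7.8 q [0.39 0.55 1.32 0.   1.27 0.39]
t 9.35 pos [602.8 343.6  90.6] rpy [ 1.7984e+02 -1.2000e-01  8.9900e+01] F [ 0.87 -0.25 -5.04] M [ 0.007  0.04  -0.005] w 7.7 q [0.39 0.55 1.32 0.   1.27 0.39]
t 9.4 pos [602.8 343.6  90.6] rpy [ 1.7984e+02 -1.2000e-01  8.9900e+01] F [-0.96  0.19 -3.16] M [-0.016  0.131 -0.008] w 7.5 q [0.39 0.55 1.32 0.   1.27 0.39]
```

Request:
move_arm(increments=[[[0,0,4,0,0,0],[0,0,1,0,0,0],[0,0,1,0,0,0],[0,0,0,0,0,0]]])

```text
time: 9.73
position: [0.6042, 0.3444, 0.0906]
eef_rot: [3.136, -0.004, 1.569]
contact_force: [-0.4, -0.2, -1.3]
gripper_width: 0.082
```

```bash
python3 - <<'E'
from h import *
for i in range(3):
  im,d,w=cloud("wrist");st()
save("w4",im)
E
```

```text
t 9.78 pos [604.2 344.5  90.6] rpy [179.67  -0.21  89.91] F [-0.77  0.53  0.  ] M [-0.157  0.24  -0.064] w 8.1 q [0.39 0.55 1.32 0.   1.26 0.39]
t 9.83 pos [604.2 344.5  90.6] rpy [179.66  -0.21  89.91] F [-1.   -0.03  0.46] M [-0.086  0.294 -0.013] w 8.1 q [0.39 0.55 1.32 0.   1.26 0.39]
t 9.88 pos [604.2 344.5  90.6] rpy [179.67  -0.2   89.91] F [-1.05 -0.3  -0.32] M [-0.151  0.268  0.042] w 7.9 q [0.39 0.55 1.32 0.   1.26 0.39]
```

View pics/w4.png

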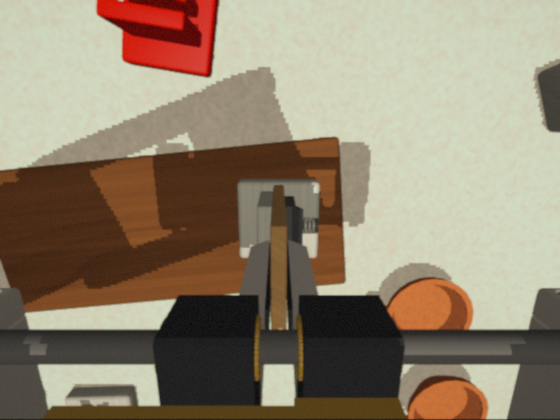

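Request:
move_arm(increments=[[[0,0,0,0,0,0],[0,0,0,0,0,0],[0,0,0,0,0,0],[0,0,-10,0,0,0],[0,0,-25,0,0,0],[0,0,-35,0,0,0],[0,0,-35,0,0,0],[0,0,-25,0,0,0],[0,0,-10,0,0,0]]], jaw=0.3)

```text
time: 10.63
position: [0.602, 0.343, 0.234]
eef_rot: [3.141, -0.001, 1.569]
contact_force: [1.4, 0.2, -0.4]
gripper_width: 0.347
```

```bash
python3 - <<'E'
from h import *
st(); im,d,w=cloud("wrist"); save("w5",im)
for q,ce,s,a in cards(w,.119,.132,(.3,.7,.2,.45)): print(len(q),np.round(ce,4),s,round(a,1),np.median(q[:,2]))
im,d,w=cloud("side"); save("s5",im)
for q,ce,s,a in cards(w): print(len(q),np.round(ce,4),s,round(a,1))
im,d,w=cloud("scene")
for q,ce,s,a in cards(w): print(len(q),np.round(ce,4),s,round(a,1))
plan(.5408,.064,.16,70.7)
E
```

```text
t 10.63 pos [602. 343. 234.] rpy [ 1.7999e+02 -6.0000e-02  8.9890e+01] F [ 1.41  0.18 -0.42] M [ 0.002 -0.     0.015] w 32.6 q [0.39 0.44 1.18 0.   1.52 0.39]
45 [0.4386 0.0089] [ 7.9 60.1] -84.6
60 [0.5398 0.0649] [ 9.4 63.3] 72.0
91 [ 0.428  -0.1221] [10.5 61.6] 89.5
74 [0.4407 0.0058] [ 9.1 60. ] -84.9
77 [0.5422 0.0631] [10.6 59.7] 69.8
rotvec [-0.0043  0.0015  0.3348] turn deg 19.19 rows 2.7
shift now-frame mm [-278.5  -59.    70.1] | after-turn frame [-282.5   35.6   69.6]
```

View pics/w5.png

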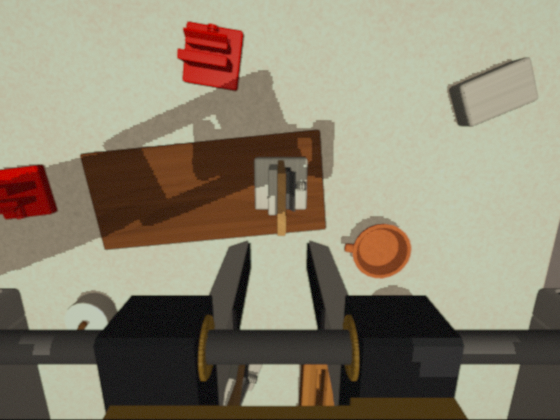

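Request:
move_arm(increments=[[[0,0,0,0,0,0.112],[-20,2,0,0,0,0.112],[-35,4,0,0,0,0.111],[-40,5,0,0,0,0],[-40,5,0,0,0,0],[-40,5,0,0,0,0],[-40,5,0,0,0,0],[-35,5,0,0,0,0],[-20,3,10,0,0,0],[-8,0,15,0,0,0],[0,0,20,0,0,0],[0,0,0,0,0,0],[0,0,0,0,0,0]]])

```text
time: 11.87
position: [0.5176, 0.0557, 0.1463]
eef_rot: [-3.081, 0.031, 1.22]
contact_force: [-0.5, -1.1, 0.5]
gripper_width: 0.347
```

```bash
python3 - <<'E'
from h import *
st(); im,d,w=cloud("wrist"); save("w6",im)
for q,ce,s,a in cards(w): print(len(q),np.round(ce,4),s,round(a,1),np.median(q[:,2]))
plan(.5408,.064,.081,70.7)
E
```

```text
t 11.87 pos [517.6  55.7 146.3] rpy [-176.52    1.77   69.88] F [-0.49 -1.05  0.46] M [-0.018  0.023  0.042] w 32.6 q [-0.05  0.2   1.68 -0.01  1.33  0.3 ]
87 [0.4382 0.035 ] [ 5.8 10. ] -32.6 0.11519545986265492
903 [0.541  0.0639] [ 7.8 60.3] 71.0 0.11576237002876161
rotvec [-0.0628  0.031  -0.0148] turn deg 4.1 rows 0.6
shift now-frame mm [17.9 23.7 62.8] | after-turn frame [15.6 20.  64.7]
```

Request:
move_arm(increments=[[[15.6,20,0,-0.063,0.031,-0.015],[0,0,0,0,0,0],[0,0,10,0,0,0],[0,0,10,0,0,0],[0,0,10,0,0,0],[0,0,6,0,0,0],[0,0,0,0,0,0]]])

```text
time: 12.5
position: [0.5403, 0.066, 0.105]
eef_rot: [-3.139, 0.002, 1.239]
contact_force: [0.2, -0.2, -0.0]
gripper_width: 0.349
```

```bash
python3 - <<'E'
from h import *
st()
plan(.541,.0639,.081,71)
E
```

```text
t 12.5 pos [540.3  66.  105. ] rpy [-1.7983e+02  9.0000e-02  7.0970e+01] F [ 0.15 -0.24 -0.03] M [-0.004  0.011  0.084] w 32.8 q [-0.04  0.25  1.71 -0.    1.18  0.3 ]
rotvec [-0.0029  0.0015 -0.0006] turn deg 0.19 rows 0.0
shift now-frame mm [-1.7  1.4 24. ] | after-turn frame [-1.7  1.4 24. ]
```

Request:
move_arm(increments=[[[-1.7,1.4,8,0,0,0],[0,-0.5,8,0,0,0],[0,-0.5,6,0,0,0],[0,0,3,0,0,0],[0,0,0,0,0,0],[0,0,0,0,0,0]]])

```text
time: 13.0
position: [0.5389, 0.0638, 0.0761]
eef_rot: [-3.136, 0.003, 1.238]
contact_force: [-0.6, 0.4, -0.2]
gripper_width: 0.351
```

```bash
python3 - <<'E'
from h import *
st()
plan(.541,.0639,.081,71)
E
```

```text
t 13.0 pos [538.9  63.8  76.1] rpy [-1.7966e+02  1.5000e-01  7.0940e+01] F [-0.6   0.41 -0.15] M [-0.005 -0.02  -0.029] w 33.0 q [-0.04  0.29  1.73 -0.    1.13  0.29]
rotvec [-0.0059  0.0027 -0.0011] turn deg 0.38 rows 0.1
shift now-frame mm [ 0.8  1.9 -4.9] | after-turn frame [ 0.8  2.  -4.9]
```

Request:
move_arm(increments=[[[0.8,1.9,-4,-0.005,0.002,0],[0,0,0,0,0,0]]])

```text
time: 13.17
position: [0.5414, 0.0639, 0.0806]
eef_rot: [-3.141, 0.0, 1.238]
contact_force: [0.5, -0.5, 0.1]
gripper_width: 0.348
```

Request:
move_arm(increments=[[[0,0,0,0,0,0],[0,0,0,0,0,0],[0,0,0,0,0,0],[0,0,0,0,0,0],[0,0,0,0,0,0],[0,0,0,0,0,0]]], jaw=1)

```text
time: 13.67
position: [0.5424, 0.064, 0.0823]
eef_rot: [3.139, -0.001, 1.238]
contact_force: [0.4, -0.3, 0.3]
gripper_width: 0.081
```

```bash
python3 - <<'E'
from h import *
st()
E
```

```text
t 13.67 pos [542.4  64.   82.3] rpy [ 1.7984e+02 -3.0000e-02  7.0940e+01] F [ 0.37 -0.32  0.3 ] M [-0.049 -0.014 -0.035] w 7.7 q [-0.04  0.28  1.73 -0.    1.13  0.29]
```

Request:
move_arm(increments=[[[0,0,-6,0,0,0],[0,0,-6,0,0,0],[0,0,-6,0,0,0],[0,0,-6,0,0,0],[0,0,-6,0,0,0],[0,0,0,0,0,0],[0,0,0,0,0,0]]])

```text
time: 14.25
position: [0.5401, 0.064, 0.1133]
eef_rot: [-3.14, 0.001, 1.238]
contact_force: [0.6, 0.0, -3.5]
gripper_width: 0.084
```

```bash
python3 - <<'E'
from h import *
for i in range(3):
    im,d,w=cloud("wrist"); st()
save("w7",im)
print([np.round(w[v,u],3) for u,v in [(250,195),(248,215),(310,195),(312,240)]])
E
```

```text
t 14.3 pos [540.3  64.  113.4] rpy [-1.7992e+02  5.0000e-02  7.0940e+01] F [ 0.56 -0.21 -2.76] M [0.009 0.056 0.033] w 7.8 q [-0.04  0.24  1.71 -0.    1.2   0.29]
t 14.35 pos [540.1  64.  113.1] rpy [-1.7989e+02  5.0000e-02  7.0940e+01] F [ 0.    0.22 -3.76] M [ 0.016  0.02  -0.035] w 8.0 q [-0.04  0.24  1.71 -0.    1.2   0.29]
t 14.4 pos [539.9  64.  112.8] rpy [-1.7985e+02  6.0000e-02  7.0940e+01] F [-0.06 -0.13 -3.57] M [ 0.048  0.03  -0.007] w 7.9 q [-0.04  0.24  1.71 -0.    1.2   0.29]
[array([0.526, 0.091, 0.046]), array([0.519, 0.076, 0.047]), array([0.57 , 0.076, 0.047]), array([0.56 , 0.04 , 0.048])]
```

View pics/w7.png

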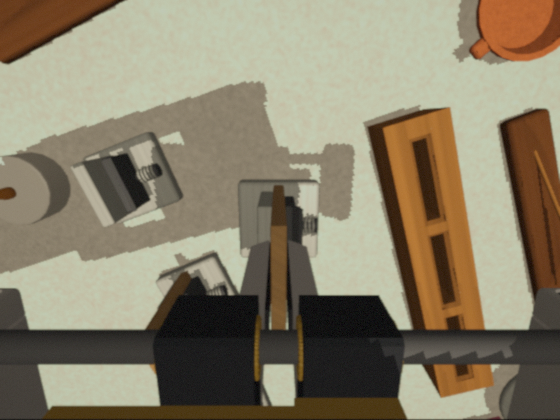

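```bash
python3 - <<'E'
from h import *
plan(.508,.333,.2,90)
E
```

```text
rotvec [-0.0027  0.0007 -0.3326] turn deg 19.06 rows 2.7
shift now-frame mm [ 243.7 -118.2  -87.2] | after-turn frame [269.  -31.9 -87.2]
```

Request:
move_arm(increments=[[[0,0,-8,0,0,0],[0,0,-14,0,0,0],[0,0,-18,0,0,0],[0,0,-18,0,0,-0.06],[0,0,-14,0,0,-0.09],[0,0,-8,0,0,-0.09],[8,0,-4,0,0,-0.06],[16,-2,0,0,0,-0.02],[24,-3,0,0,0,0],[30,-3,0,0,0,0],[30,-3,0,0,0,0],[30,-3,0,0,0,0],[30,-3,0,0,0,0],[30,-3,0,0,0,0],[30,-3,0,0,0,0],[24,-3,0,0,0,0],[16,-3,0,0,0,0],[8,0,0,0,0,0],[0,0,0,0,0,0]]])

```text
time: 15.98
position: [0.5082, 0.351, 0.204]
eef_rot: [-3.133, 0.001, 1.57]
contact_force: [0.1, 0.2, -3.0]
gripper_width: 0.083
```

```bash
python3 - <<'E'
from h import *
st(); plan(.508,.333,.0945,90)
E
```

```text
t 15.98 pos [508.2 351.  204. ] rpy [-1.7953e+02  7.0000e-02  8.9940e+01] F [ 0.15  0.19 -3.03] M [ 0.013 -0.005 -0.017] w 7.8 q [0.46 0.3  1.43 0.   1.42 0.46]
rotvec [-0.0083  0.0012 -0.001 ] turn deg 0.48 rows 0.1
shift now-frame mm [-17.8   0.8 109.5] | after-turn frame [-18.   -0.2 109.5]
```

Request:
move_arm(increments=[[[-10,0,0,-0.008,0,0],[-8,0,8,0,0,0],[0,-1,16,0,0,0],[0,-1,18,0,0,0],[0,-1,18,0,0,0],[0,-1,16,0,0,0],[0,-1,10,0,0,0],[0,0,6,0,0,0],[0,0,0,0,0,0],[0,0,0,0,0,0]]])

```text
time: 16.82
position: [0.5058, 0.3132, 0.1072]
eef_rot: [3.14, 0.01, 1.555]
contact_force: [-0.1, 0.1, -3.3]
gripper_width: 0.086
```

```bash
python3 - <<'E'
from h import *
st(); plan(.508,.333,.0925,90)
E
```

```text
t 16.82 pos [505.8 313.2 107.2] rpy [179.93   0.56  89.1 ] F [-0.1   0.09 -3.32] M [ 0.006 -0.021  0.003] w 8.1 q [ 0.41  0.35  1.58 -0.01  1.22  0.43]
rotvec [ 0.0012  0.0098 -0.0157] turn deg 1.06 rows 0.1
shift now-frame mm [20.   1.9 14.5] | after-turn frame [19.8  2.2 14.7]
```

Request:
move_arm(increments=[[[10,1,0,0,0.01,-0.015],[9,1,0,0,0,0],[0,0,0,0,0,0],[0,0,5,0,0,0],[0,0,5,0,0,0],[0,0,2,0,0,0],[0,0,0,0,0,0],[0,0,0,0,0,0]]])

```text
time: 17.48
position: [0.5118, 0.3365, 0.0987]
eef_rot: [3.132, -0.005, 1.573]
contact_force: [0.9, -0.7, -3.8]
gripper_width: 0.086
```

```bash
python3 - <<'E'
from h import *
st(); plan(.508,.333,.0925,90)
E
```

```text
t 17.48 pos [511.8 336.5  98.7] rpy [179.45  -0.3   90.13] F [ 0.87 -0.69 -3.8 ] M [-0.054  0.02  -0.002] w 8.1 q [0.44 0.38 1.55 0.   1.2  0.44]
rotvec [ 0.0097 -0.0052  0.0023] turn deg 0.64 rows 0.1
shift now-frame mm [-3.5 -3.9  6.1] | after-turn frame [-3.5 -3.8  6.2]
```

Request:
move_arm(increments=[[[-3.5,-5,2,0.009,-0.005,0],[0,0,4,0,0,0],[0,0,3,0,0,0],[0,0,0,0,0,0],[0,0,0,0,0,0]]])

```text
time: 17.9
position: [0.5078, 0.3331, 0.0934]
eef_rot: [3.139, -0.001, 1.573]
contact_force: [-0.2, -0.2, -3.5]
gripper_width: 0.089
```

```bash
python3 - <<'E'
from h import *
st(); plan(.508,.333,.0925,90)
E
```

```text
t 17.9 pos [507.8 333.1  93.4] rpy [ 1.7982e+02 -8.0000e-02  9.0120e+01] F [-0.21 -0.25 -3.52] M [-0.059  0.025  0.041] w 8.4 q [ 0.44  0.38  1.56 -0.    1.19  0.44]
rotvec [ 0.0031 -0.0013  0.0021] turn deg 0.23 rows 0.0
shift now-frame mm [-0.1  0.2  0.9] | after-turn frame [-0.1  0.2  0.9]
```

Request:
move_arm(increments=[[[0,0,3,0.003,0,0],[0,0,1.5,0,0,0],[0,0,0,0,0,0],[0,0,0,0,0,0]]])

```text
time: 18.23
position: [0.5086, 0.3334, 0.0923]
eef_rot: [3.14, -0.002, 1.573]
contact_force: [0.2, -0.3, -1.4]
gripper_width: 0.082
```

```bash
python3 - <<'E'
from h import *
for i in range(2): r.read_camera("side"); st()
E
```

```text
t 18.28 pos [508.6 333.4  92.3] rpy [ 1.7993e+02 -1.2000e-01  9.0100e+01] F [ 0.61 -0.52 -0.7 ] M [ 0.048 -0.001  0.037] w 7.6 q [0.44 0.38 1.56 0.   1.19 0.43]
t 18.33 pos [508.6 333.4  92.3] rpy [ 1.7993e+02 -1.2000e-01  9.0110e+01] F [ 0.58  0.65 -1.5 ] M [-0.     0.098 -0.008] w 8.0 q [0.44 0.38 1.56 0.   1.19 0.43]
```

Request:
move_arm(increments=[[[0,0,0,0,0,0],[0,0,0,0,0,0],[0,0,0,0,0,0],[0,0,-10,0,0,0],[0,0,-25,0,0,0],[0,0,-30,0,0,0],[0,0,-30,0,0,0],[0,0,-20,0,0,0],[0,0,-10,0,0,0],[0,0,0,0,0,0]]], jaw=0.3)

```text
time: 19.17
position: [0.5088, 0.333, 0.2254]
eef_rot: [3.14, -0.002, 1.572]
contact_force: [0.8, 0.2, -0.1]
gripper_width: 0.351
```

```bash
python3 - <<'E'
from h import *
st(); im,d,w=cloud("wrist"); save("w8",im)
for q,ce,s,a in cards(w,.115,.132,(.3,.7,.2,.45)): print(len(q),np.round(ce,4),s,round(a,1),np.median(q[:,2]))
for n in ["side","scene"]:
  im,d,w=cloud(n); save(n+"8",im)
  for q,ce,s,a in cards(w): print(n,len(q),np.round(ce,4),s,round(a,1))
plan(.4395,.0073,.18,95)
E
```

```text
t 19.17 pos [508.8 333.  225.4] rpy [ 1.7989e+02 -1.3000e-01  9.0100e+01] F [ 0.77  0.22 -0.06] M [ 0.    -0.006  0.012] w 33.0 q [0.44 0.26 1.44 0.   1.44 0.43]
side 44 [0.4386 0.0098] [ 7.8 61.3] -84.9
scene 87 [ 0.4285 -0.1234] [ 8.8 60.9] 88.8
scene 73 [0.4408 0.0064] [ 8.8 60.5] -84.6
rotvec [-0.0053  0.0009 -0.0857] turn deg 4.92 rows 0.7
shift now-frame mm [-324.4  -67.3   41.3] | after-turn frame [-317.5  -95.    40.6]
```

View pics/w8.png

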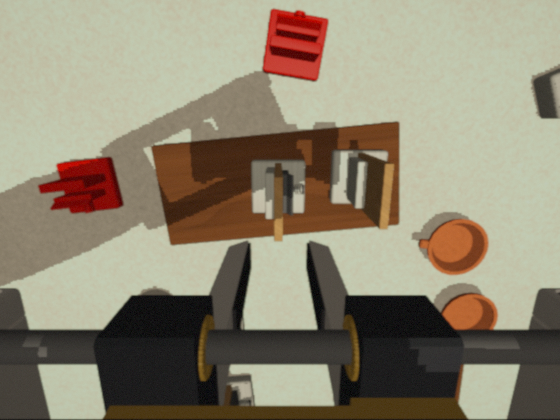

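View pics/scene8.png

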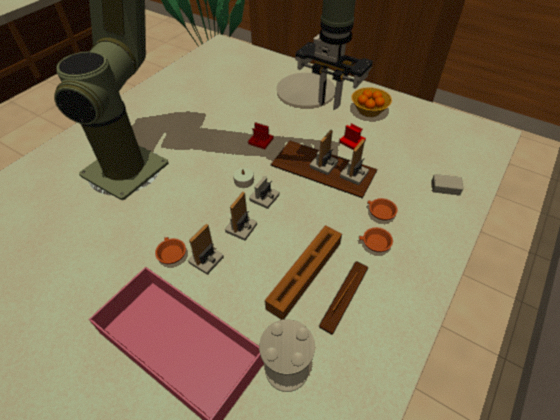

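Request:
move_arm(increments=[[[-10,-3,0,0,0,-0.04],[-25,-7,0,0,0,-0.04],[-35,-10,0,0,0,0],[-35,-10,0,0,0,0],[-35,-10,0,0,0,0],[-35,-10,0,0,0,0],[-35,-10,0,0,0,0],[-35,-10,0,0,0,0],[-32,-10,0,0,0,0],[-22,-8,0,0,0,0],[-10,-4,0,0,0,0],[0,0,0,0,0,0],[0,0,0,0,0,0]]])

```text
time: 20.4
position: [0.4173, 0.0034, 0.1932]
eef_rot: [-3.082, -0.0, 1.66]
contact_force: [0.3, 0.2, -1.0]
gripper_width: 0.351
```

```bash
python3 - <<'E'
from h import *
st(); im,d,w=cloud("wrist"); save("w9",im)
for q,ce,s,a in cards(w): print(len(q),np.round(ce,4),s,round(a,1),np.median(q[:,2]))
plan(.4395,.0073,.081,95)
E
```

```text
t 20.4 pos [417.3   3.4 193.2] rpy [-1.7661e+02 -3.0000e-02  9.5100e+01] F [ 0.28  0.19 -0.99] M [ 0.064 -0.052  0.058] w 33.0 q [-0.19 -0.08  1.88 -0.02  1.41 -0.27]
65 [ 0.4265 -0.1477] [7.7 8.8] -84.8 0.11571467131785351
115 [ 0.4269 -0.0982] [ 7.9 13.3] 89.4 0.11550828911865019
623 [0.4391 0.0076] [ 8.1 59.2] -84.9 0.11573968462199569
rotvec [-0.0597 -0.0003  0.0027] turn deg 3.42 rows 0.5
shift now-frame mm [  1.6  29.2 110.5] | after-turn frame [  1.7  22.5 112. ]
```

Request:
move_arm(increments=[[[2,22,5,-0.059,0,0.002],[0,0,14,0,0,0],[0,0,18,0,0,0],[0,0,18,0,0,0],[0,0,14,0,0,0],[0,0,8,0,0,0],[0,0,0,0,0,0],[0,0,0,0,0,0]]])

```text
time: 21.12
position: [0.4397, 0.0171, 0.1082]
eef_rot: [-3.139, -0.005, 1.671]
contact_force: [0.5, -0.4, 0.1]
gripper_width: 0.348
```

```bash
python3 - <<'E'
from h import *
st(); im,d,w=cloud("wrist"); save("w9",im)
for q,ce,s,a in cards(w): print(len(q),np.round(ce,4),s,round(a,1),np.median(q[:,2]))
plan(.4391,.0076,.081,95)
E
```

```text
t 21.12 pos [439.7  17.1 108.2] rpy [-179.86   -0.29   95.75] F [ 0.48 -0.36  0.07] M [-0.033 -0.011 -0.012] w 32.7 q [-0.16  0.03  1.96  0.    1.16 -0.26]
196 [0.4207 0.0181] [ 9.3 21.1] -49.6 0.1181124907269279
1276 [0.4393 0.0073] [ 7.6 60.6] -84.6 0.11575917744277273
199 [0.458  0.0219] [ 9.4 20.7] 59.4 0.11787063585680749
rotvec [-0.0023 -0.0051  0.0129] turn deg 0.81 rows 0.1
shift now-frame mm [-9.5 -1.4 27.3] | after-turn frame [-9.3 -1.4 27.3]
```

Request:
move_arm(increments=[[[-5,-1,0,-0.002,-0.005,0.01],[-4,0,0,0,0,0],[0,0,8,0,0,0],[0,0,8,0,0,0],[0,0,7,0,0,0],[0,0,2,0,0,0],[0,0,0,0,0,0],[0,0,0,0,0,0]]])

```text
time: 21.83
position: [0.4427, 0.0064, 0.084]
eef_rot: [3.135, 0.002, 1.66]
contact_force: [0.1, -0.1, 0.4]
gripper_width: 0.351
```

```bash
python3 - <<'E'
from h import *
st(); plan(.4393,.0073,.081,95.2)
E
```

```text
t 21.83 pos [442.7   6.4  84. ] rpy [1.7962e+02 1.3000e-01 9.5090e+01] F [ 0.09 -0.06  0.41] M [-0.015  0.002 -0.039] w 33.0 q [-0.18  0.07  1.98 -0.    1.09 -0.27]
rotvec [ 0.0067  0.0023 -0.0019] turn deg 0.42 rows 0.1
shift now-frame mm [ 1.2 -3.3  3. ] | after-turn frame [ 1.2 -3.3  3. ]
```

Request:
move_arm(increments=[[[1.2,-3.8,2,0.006,0.002,0],[0,0,1,0,0,0],[0,0,0,0,0,0]]])

```text
time: 22.08
position: [0.4385, 0.0074, 0.0807]
eef_rot: [3.142, 0.0, 1.66]
contact_force: [-0.3, 0.2, 0.8]
gripper_width: 0.349
```

```bash
python3 - <<'E'
from h import *
st(); plan(.4393,.0073,.081,95.2)
E
```

```text
t 22.08 pos [438.5   7.4  80.7] rpy [180.     0.    95.09] F [-0.3   0.18  0.81] M [-0.001  0.05  -0.023] w 32.8 q [-0.18  0.07  1.98 -0.    1.09 -0.27]
rotvec [ 0.0001  0.     -0.002 ] turn deg 0.11 rows 0.0
shift now-frame mm [-0.2  0.8 -0.3] | after-turn frame [-0.2  0.8 -0.3]
```

Request:
move_arm(increments=[[[0,0,0,0,0,0],[0,0,0,0,0,0],[0,0,0,0,0,0],[0,0,0,0,0,0],[0,0,0,0,0,0],[0,0,0,0,0,0]]], jaw=1)

```text
time: 22.58
position: [0.439, 0.0075, 0.0813]
eef_rot: [3.14, 0.0, 1.66]
contact_force: [-0.5, -1.0, -1.7]
gripper_width: 0.083
```

Request:
move_arm(increments=[[[0,0,-6,0,0,0],[0,0,-6,0,0,0],[0,0,-6,0,0,0],[0,0,-6,0,0,0],[0,0,-6,0,0,0],[0,0,0,0,0,0],[0,0,0,0,0,0]]])

```text
time: 23.17
position: [0.4383, 0.0076, 0.1147]
eef_rot: [3.141, 0.0, 1.66]
contact_force: [-1.1, 0.0, -1.2]
gripper_width: 0.084
```

```bash
python3 - <<'E'
from h import *
for i in range(3):
    im,d,w=cloud("wrist"); st()
save("w10",im)
print([np.round(w[v,u],3) for u,v in [(250,195),(248,215),(310,195),(312,240)]])
E
```

```text
t 23.22 pos [438.5   7.5 114.7] rpy [1.7995e+02 2.0000e-02 9.5110e+01] F [-1.23 -0.96  0.06] M [-0.074  0.198 -0.014] w 7.9 q [-0.18  0.01  1.96 -0.    1.17 -0.27]
t 23.27 pos [438.4   7.5 114.5] rpy [1.7996e+02 2.0000e-02 9.5110e+01] F [-1.31  0.75  0.82] M [-0.062  0.282  0.045] w 7.9 q [-0.18  0.01  1.96 -0.    1.17 -0.27]
t 23.32 pos [438.3   7.6 114.2] rpy [1.7998e+02 1.0000e-02 9.5110e+01] F [-1.19 -0.71  0.06] M [-0.024  0.202 -0.045] w 7.7 q [-0.18  0.01  1.96 -0.    1.17 -0.27]
[array([0.412, 0.019, 0.016]), array([0.411, 0.   , 0.015]), array([0.465, 0.024, 0.017]), array([ 0.472, -0.019,  0.013])]
```

View pics/w10.png

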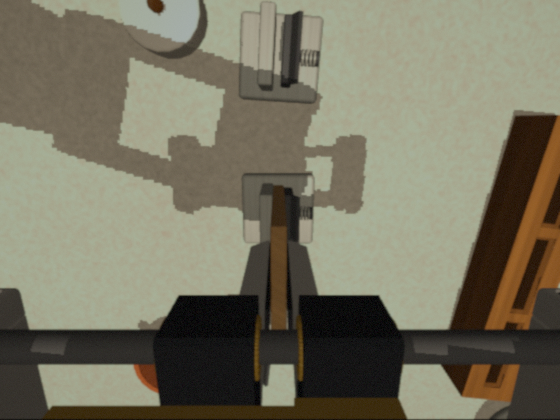

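Request:
move_arm(increments=[[[0,0,-10,0,0,0],[0,0,-20,0,0,0],[0,1,-25,0,0,0],[0,1,-25,0,0,0.03],[0,1,-18,0,0,0.03],[0,5,-8,0,0,0.03],[2,15,0,0,0,0],[3,25,0,0,0,0],[3,30,0,0,0,0],[4,30,0,0,0,0],[4,25,0,0,0,0],[4,15,0,0,0,0],[0,6,0,0,0,0],[0,0,0,0,0,0]]])

```text
time: 24.48
position: [0.6013, 0.0282, 0.2341]
eef_rot: [3.131, 0.0, 1.564]
contact_force: [-0.2, -0.4, -0.5]
gripper_width: 0.084
```

```bash
cat >> h.py <<'E'
def slots(w):
    p=w.reshape(-1,3); p=p[np.isfinite(p).all(1)]
    a=p[(p[:,2]>.041)&(p[:,2]<.049)&(p[:,0]>.6)&(p[:,0]<.72)&(p[:,1]>-.18)&(p[:,1]<.13)]
    print("rack top",len(a),rect(a))
    m=np.zeros((240,620),np.uint8)
    i=((a[:,0]-.6)*2000).astype(int); j=((a[:,1]+.18)*2000).astype(int)
    m[i,j]=255; m=cv2.morphologyEx(m,cv2.MORPH_CLOSE,np.ones((5,5)))
    cs,h=cv2.findContours(m,cv2.RETR_CCOMP,cv2.CHAIN_APPROX_NONE)
    for k,c in enumerate(cs):
        if h[0][k][3]>=0 and cv2.contourArea(c)>300:
            (cx,cy),s,an=cv2.minAreaRect(c); print("slot x,y",round(cy/2000+.6,4),round(cx/2000-.18,4),np.round(np.array(s)/2,1),round(an,1))
    cv2.imwrite("pics/rackmask.png",m)
E
python3 - <<'E'
from h import *
st(); im,d,w=cloud("wrist"); save("w11",im); slots(w)
print("initial"); slots(np.load("c_wrist.npz")['w'])
E
```

```text
t 24.48 pos [601.3  28.2 234.1] rpy [179.39   0.    89.63] F [-0.21 -0.4  -0.55] M [-0.015 -0.004  0.005] w 7.9 q [-0.1   0.24  1.45  0.    1.45 -0.09]
rack top 5636 (array([ 0.65768951, -0.00262351]), array([ 50.4, 217.2]), 88.02294921875)
slot x,y 0.6594 0.0558 [67.8 13.6] 2.4
slot x,y 0.6565 -0.0238 [67.6 13.5] 1.6
initial
rack top 8451 (array([ 0.65695093, -0.02442201]), array([ 50.6, 260.7]), 88.0958480834961)
slot x,y 0.6591 0.056 [67.1 13.2] 1.3
slot x,y 0.6562 -0.0235 [67.4 13.7] 2.0
slot x,y 0.6539 -0.1034 [68.3 13.1] 2.1
```

View pics/w11.png

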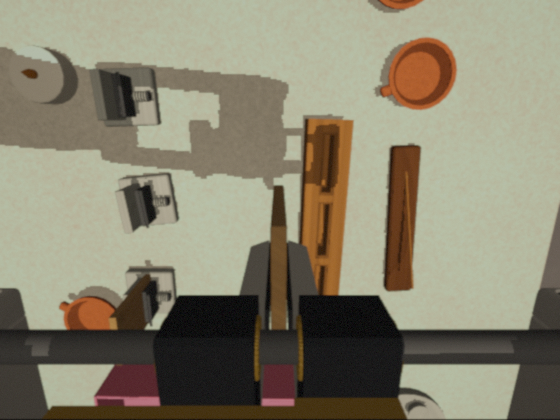

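View pics/rackmask.png

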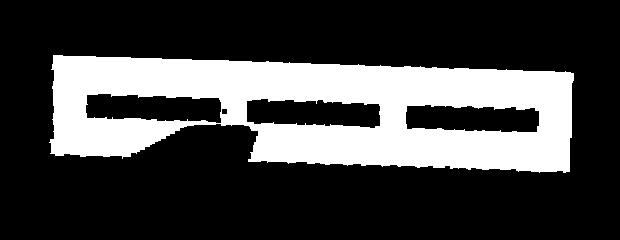

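```bash
python3 - <<'E'
from h import *
plan(.6593,.0559,.125,88)
E
```

```text
rotvec [ 0.0102 -0.0002  0.0283] turn deg 1.72 rows 0.2
shift now-frame mm [ 28.1  57.4 109.7] | after-turn frame [ 29.8  57.7 109.1]
```

Request:
move_arm(increments=[[[6,12,0,0.01,0,0.028],[9,16,0,0,0,0],[8,16,0,0,0,0],[5,10,0,0,0,0],[0,3,0,0,0,0],[0,0,10,0,0,0],[0,-1,16,0,0,0],[0,-1,18,0,0,0],[0,-1,16,0,0,0],[0,-1,10,0,0,0],[0,0,5,0,0,0],[0,0,0,0,0,0]]])

```text
time: 25.53
position: [0.6421, 0.0511, 0.1566]
eef_rot: [-3.133, 0.002, 1.531]
contact_force: [-0.5, -0.3, 0.0]
gripper_width: 0.082
```

```bash
python3 - <<'E'
from h import *
st(); im,d,w=cloud("wrist"); save("w12",im); slots(w)
plan(.6593,.0559,.125,88)
E
```

```text
t 25.53 pos [642.1  51.1 156.6] rpy [-1.7948e+02  1.2000e-01  8.7710e+01] F [-0.53 -0.29  0.01] M [-0.004  0.018 -0.001] w 7.7 q [-0.05  0.4   1.4  -0.    1.35 -0.01]
rack top 4703 (array([ 0.65706598, -0.02394772]), array([ 50. , 260.3]), 88.13378143310547)
slot x,y 0.6596 0.056 [67.3 12.6] 1.6
rotvec [-0.0084  0.0022 -0.0049] turn deg 0.58 rows 0.1
shift now-frame mm [ 5.5 16.9 32. ] | after-turn frame [ 5.4 16.7 32.2]
```

View pics/w12.png

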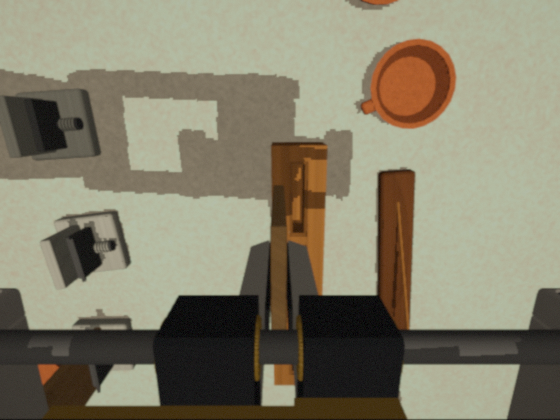

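Request:
move_arm(increments=[[[3,9,0,-0.008,0.002,-0.004],[2,8,0,0,0,0],[0,0,0,0,0,0],[0,0,10,0,0,0],[0,0,10,0,0,0],[0,0,7,0,0,0],[0,0,0,0,0,0],[0,0,0,0,0,0]]])

```text
time: 26.25
position: [0.6651, 0.0557, 0.1318]
eef_rot: [3.133, 0.0, 1.535]
contact_force: [1.1, -0.0, -1.8]
gripper_width: 0.083
```

```bash
python3 - <<'E'
from h import *
st(); plan(.6595,.056,.115,88)
E
```

```text
t 26.25 pos [665.1  55.7 131.8] rpy [1.7949e+02 1.0000e-02 8.7980e+01] F [ 1.12 -0.01 -1.8 ] M [0.019 0.    0.03 ] w 7.8 q [-0.05  0.45  1.37 -0.    1.3  -0.01]
rotvec [ 0.0089  0.0001 -0.0004] turn deg 0.51 rows 0.1
shift now-frame mm [ 0.1 -5.8 16.8] | after-turn frame [ 0.1 -5.6 16.8]
```

Request:
move_arm(increments=[[[0,-6,0,0.009,0,0],[0,0,7,0,0,0],[0,-1,5,0,0,0],[0,0,0,0,0,0],[0,0,0,0,0,0]]])

```text
time: 26.67
position: [0.6564, 0.056, 0.118]
eef_rot: [-3.139, 0.0, 1.535]
contact_force: [-0.3, 0.5, -1.0]
gripper_width: 0.083
```

```bash
python3 - <<'E'
from h import *
st(); plan(.6595,.056,.115,88)
E
```

```text
t 26.67 pos [656.4  56.  118. ] rpy [-1.7985e+02  1.0000e-02  8.7980e+01] F [-0.29  0.47 -0.97] M [ 0.042  0.026 -0.031] w 7.8 q [-0.05  0.46  1.4  -0.    1.29 -0.01]
rotvec [-0.0026  0.0001 -0.0004] turn deg 0.15 rows 0.0
shift now-frame mm [0.1 3.1 3. ] | after-turn frame [0.1 3.  3. ]
```

Request:
move_arm(increments=[[[0,3,0,-0.002,0,0],[0,0,0,0,0,0],[0,0,4,0,0,0],[0,0,0,0,0,0],[0,0,0,0,0,0]]])

```text
time: 27.08
position: [0.6605, 0.0558, 0.1144]
eef_rot: [3.14, 0.0, 1.535]
contact_force: [0.4, -0.9, 0.2]
gripper_width: 0.084
```

```bash
python3 - <<'E'
from h import *
st(); plan(.6595,.056,.0753,88)
E
```

```text
t 27.08 pos [660.5  55.8 114.4] rpy [1.7992e+02 1.0000e-02 8.7970e+01] F [ 0.4  -0.9   0.17] M [-0.023  0.019  0.08 ] w 7.9 q [-0.05  0.47  1.39 -0.    1.28 -0.01]
rotvec [ 0.0015  0.0001 -0.0005] turn deg 0.09 rows 0.0
shift now-frame mm [ 0.1 -1.1 39.1] | after-turn frame [ 0.1 -1.  39.1]
```

Request:
move_arm(increments=[[[0,-1,4,0.001,0,0],[0,0,0,0,0,0],[0,0,4,0,0,0],[0,0,0,0,0,0],[0,0,4,0,0,0],[0,0,0,0,0,0]]])

```text
time: 27.58
position: [0.6593, 0.0558, 0.1012]
eef_rot: [3.141, 0.0, 1.535]
contact_force: [-0.2, 1.0, -1.8]
gripper_width: 0.086
```

```bash
python3 - <<'E'
from h import *
st(); plan(.6595,.056,.0753,88)
E
```

```text
t 27.58 pos [659.3  55.8 101.2] rpy [1.7999e+02 1.0000e-02 8.7970e+01] F [-0.16  1.02 -1.78] M [-0.021  0.009 -0.011] w 8.0 q [-0.05  0.48  1.41 -0.    1.26 -0.01]
rotvec [ 0.0002  0.0002 -0.0004] turn deg 0.03 rows 0.0
shift now-frame mm [ 0.2  0.1 25.9] | after-turn frame [ 0.2  0.1 25.9]
```

Bottom is ~9 mm into the slot with no contact force. Continue.

Request:
move_arm(increments=[[[0,0,5,0,0,0],[0,0,0,0,0,0],[0,0,5,0,0,0],[0,0,0,0,0,0],[0,0,5,0,0,0],[0,0,0,0,0,0],[0,0,5,0,0,0],[0,0,0,0,0,0]]])

```text
time: 28.25
position: [0.6591, 0.0559, 0.0786]
eef_rot: [-3.141, 0.0, 1.535]
contact_force: [0.4, 0.6, -1.2]
gripper_width: 0.082
```

```bash
python3 - <<'E'
from h import *
st(); plan(.6595,.056,.0753,88)
E
```

```text
t 28.25 pos [659.1  55.9  78.6] rpy [-1.7997e+02  1.0000e-02  8.7970e+01] F [ 0.44  0.56 -1.23] M [ 0.04   0.035 -0.063] w 7.7 q [-0.05  0.5   1.42 -0.    1.22 -0.01]
rotvec [-0.0005  0.0001 -0.0004] turn deg 0.04 rows 0.0
shift now-frame mm [0.2 0.4 3.3] | after-turn frame [0.2 0.4 3.3]
```

Request:
move_arm(increments=[[[0,0,3,0,0,0],[0,0,0,0,0,0],[0,0,2,0,0,0],[0,0,0,0,0,0]]])

```text
time: 28.58
position: [0.6607, 0.0558, 0.0757]
eef_rot: [3.139, 0.0, 1.535]
contact_force: [0.2, 0.4, -0.7]
gripper_width: 0.086
```

```bash
python3 - <<'E'
from h import *
st(); plan(.6595,.056,.0753,88)
E
```

```text
t 28.58 pos [660.7  55.8  75.7] rpy [1.7984e+02 1.0000e-02 8.7970e+01] F [ 0.24  0.37 -0.67] M [-0.008 -0.023 -0.013] w 8.1 q [-0.05  0.51  1.42 -0.    1.21 -0.01]
rotvec [ 0.0028  0.0002 -0.0005] turn deg 0.16 rows 0.0
shift now-frame mm [ 0.1 -1.2  0.4] | after-turn frame [ 0.1 -1.2  0.4]
```

Request:
move_arm(increments=[[[0,-1,1,0,0,0],[0,0,0,0,0,0],[0,0,0,0,0,0],[0,0,0,0,0,0],[0,0,-10,0,0,0],[0,0,-25,0,0,0],[0,0,-30,0,0,0],[0,0,-30,0,0,0],[0,0,-15,0,0,0],[0,0,0,0,0,0]]], jaw=0.3)

```text
time: 29.42
position: [0.657, 0.0559, 0.1884]
eef_rot: [-3.138, 0.0, 1.535]
contact_force: [-0.2, -0.1, -0.4]
gripper_width: 0.348
```

```bash
python3 - <<'E'
from h import *
st(); im,d,w=cloud("wrist"); save("w13",im)
for q,ce,s,a in cards(w,.104,.122,(.3,.75,-.2,.2)): print(len(q),np.round(ce,4),s,round(a,1),np.median(q[:,2]))
for n in ["side","scene"]:
  im,d,w=cloud(n); save(n+"13",im)
  for q,ce,s,a in cards(w,.104,.122,(.3,.75,-.2,.2)): print(n,len(q),np.round(ce,4),s,round(a,1),np.median(q[:,2]))
plan(.4283,-.123,.19,89.5)
E
```

```text
t 29.42 pos [657.   55.9 188.4] rpy [-179.79    0.     87.97] F [-0.16 -0.13 -0.44] M [-0.036  0.01  -0.042] w 32.7 q [-0.05  0.4   1.33 -0.    1.42 -0.01]
804 [ 0.428  -0.1219] [ 8.5 60.6] -89.9 0.11253744742271521
side 52 [ 0.426  -0.1194] [ 8.3 61.4] 89.0 0.11520197184466158
scene 140 [ 0.4284 -0.1229] [ 9.5 61.7] 89.9 0.11431779553443033
rotvec [-0.0118 -0.0001 -0.0267] turn deg 1.67 rows 0.2
shift now-frame mm [-186.9 -219.5   -4.5] | after-turn frame [-181.  -224.4   -7.1]
```

View pics/w13.png

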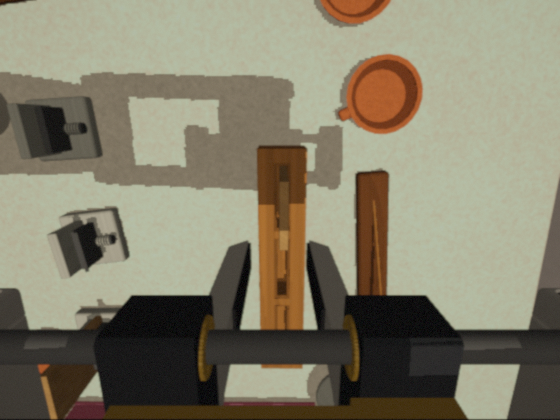

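View pics/scene13.png

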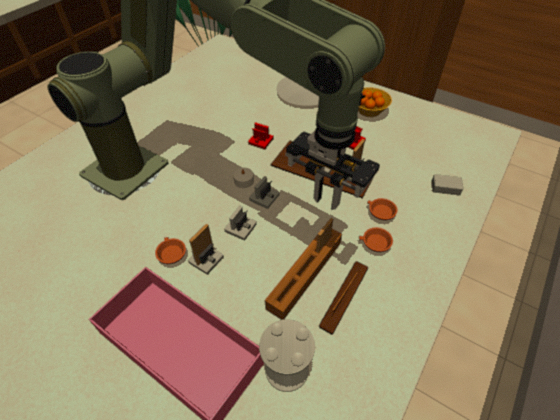

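```bash
python3 - <<'E'
import cv2
a=cv2.imread("pics/w13.png")[120:400,180:400]; cv2.imwrite("pics/w13z.png",cv2.resize(a,None,fx=2.1,fy=2.1))
a=cv2.imread("pics/side13.png")[120:300,150:400]; cv2.imwrite("pics/s13z.png",cv2.resize(a,None,fx=3,fy=3))
E
```

```text
(no output)
```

View pics/s13z.png

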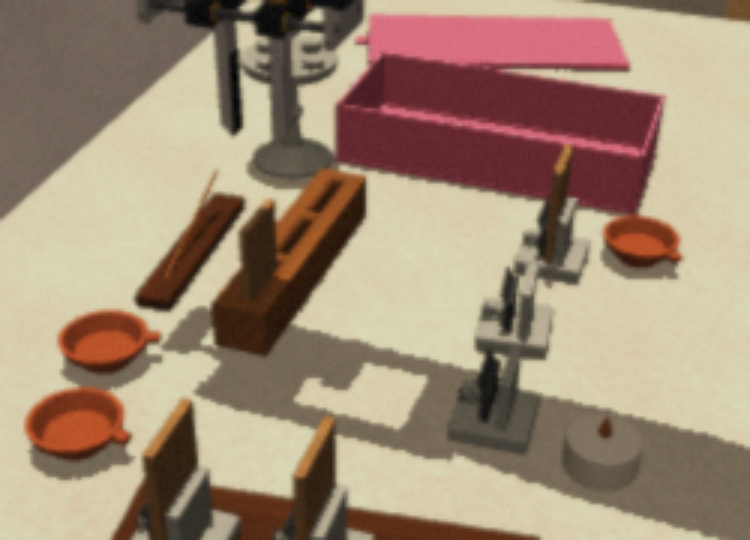

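```bash
sed -i 's/np.zeros((400,500),np.uint8)/np.zeros((600,900),np.uint8)/; s/(i<400)&(j>=0)&(j<500)/(i<600)\&(j>=0)\&(j<900)/; s/(p\[:,1\]+.25)\*1000/(p[:,1]+.45)*1000/' h.py; python3 - <<'E'
from h import *
for n in ["side","scene","wrist"]:
  im,d,w=cloud(n)
  for q,ce,s,a in cards(w,.08,.13,(.3,.75,-.2,.45)): print(n,len(q),np.round(ce,4),s,round(a,1),np.round(np.percentile(q[:,2],[90,98]),4))
E
```

```text
side 92 [ 0.4259 -0.1197] [ 8.1 61.5] 89.0 [0.1169 0.1179]
side 342 [0.508  0.3333] [ 9.1 61.9] -89.1 [0.1262 0.1272]
side 408 [0.6034 0.3457] [ 9.2 61.5] -89.7 [0.1259 0.1268]
side 157 [0.6597 0.0566] [ 9.5 64. ] 86.6 [0.1103 0.1114]
scene 281 [ 0.4285 -0.1233] [10.2 60.4] 90.0 [0.1166 0.1175]
scene 140 [0.6058 0.3435] [ 8.8 61.1] 89.3 [0.1263 0.1277]
scene 174 [0.6624 0.0538] [ 9.3 60.2] 87.7 [0.1109 0.1118]
scene 82 [ 0.7325 -0.1955] [10.5 35.3] 10.3 [0.126  0.1269]
wrist 1656 [ 0.4271 -0.1221] [ 9.9 61.4] 88.5 [0.1158 0.1167]
wrist 768 [0.6609 0.0559] [ 7.9 59.7] 87.9 [0.1106 0.1111]
```

Request:
move_arm(increments=[[[-8,-10,0,0,0,-0.026],[-18,-22,0,0,0,0],[-25,-30,0,0,0,0],[-27,-32,0,0,0,0],[-27,-32,0,0,0,0],[-27,-32,0,0,0,0],[-25,-30,0,0,0,0],[-15,-20,0,0,0,0],[-6,-8,0,0,0,0],[0,0,0,0,0,0],[0,0,0,0,0,0]]])

```text
time: 30.63
position: [0.4204, -0.1192, 0.1672]
eef_rot: [-3.098, -0.01, 1.566]
contact_force: [0.3, 0.2, 0.8]
gripper_width: 0.35
```

```bash
python3 - <<'E'
from h import *
st(); im,d,w=cloud("wrist"); save("w14",im)
for q,ce,s,a in cards(w): print(len(q),np.round(ce,4),s,round(a,1),np.median(q[:,2]))
plan(.428,-.1222,.081,90)
E
```

```text
t 30.63 pos [ 420.4 -119.2  167.2] rpy [-177.49   -0.55   89.7 ] F [0.29 0.17 0.77] M [-0.017 -0.008 -0.017] w 32.9 q [-0.47 -0.02  1.87 -0.01  1.33 -0.46]
806 [ 0.4265 -0.1225] [ 8. 60.] 89.1 0.11570386497098567
rotvec [-0.0441 -0.0096 -0.0041] turn deg 2.59 rows 0.4
shift now-frame mm [-4.  11.1 85.7] | after-turn frame [-3.2  7.3 86.1]
```

Request:
move_arm(increments=[[[-3,6,0,-0.044,-0.01,0.01],[0,0,0,0,0,0],[0,0,12,0,0,0],[0,0,16,0,0,0],[0,0,14,0,0,0],[0,0,8,0,0,0],[0,0,0,0,0,0],[0,0,0,0,0,0]]])

```text
time: 31.35
position: [0.4357, -0.1168, 0.1155]
eef_rot: [3.14, -0.002, 1.569]
contact_force: [0.1, 0.1, -0.0]
gripper_width: 0.353
```

```bash
python3 - <<'E'
from h import *
st(); im,d,w=cloud("wrist"); save("w14",im)
for q,ce,s,a in cards(w): print(len(q),np.round(ce,4),s,round(a,1),np.median(q[:,2]))
plan(.4267,-.1224,.081,89)
E
```

```text
t 31.35 pos [ 435.7 -116.8  115.5] rpy [ 1.7988e+02 -9.0000e-02  8.9910e+01] F [ 0.14  0.13 -0.01] M [ 0.018 -0.025 -0.004] w 33.2 q [-0.46  0.04  1.93  0.    1.17 -0.46]
1351 [ 0.42   -0.1224] [21.  60.4] 89.5 0.1157606063249988
87 [ 0.4537 -0.1145] [ 8.1 19.6] 58.5 0.11980486861414297
rotvec [ 0.0023 -0.0016  0.0157] turn deg 0.92 rows 0.1
shift now-frame mm [-5.6 -9.1 34.6] | after-turn frame [-5.7 -8.9 34.7]
```

Request:
move_arm(increments=[[[-5.7,-9,0,0.002,-0.002,0.014],[0,0,0,0,0,0],[0,0,0,0,0,0]]])

```text
time: 31.65
position: [0.4275, -0.1233, 0.1174]
eef_rot: [3.139, 0.002, 1.555]
contact_force: [-0.0, 0.1, 0.3]
gripper_width: 0.35
```

```bash
python3 - <<'E'
from h import *
st(); im,d,w=cloud("wrist"); save("w14",im)
for q,ce,s,a in cards(w,.1135,.1175): print(len(q),np.round(ce,4),s,round(a,1),np.median(q[:,2]))
plan(.4267,-.1224,.081,89)
E
```

```text
t 31.65 pos [ 427.5 -123.3  117.4] rpy [1.7987e+02 1.1000e-01 8.9090e+01] F [-0.02  0.07  0.29] M [-0.     0.022  0.039] w 32.9 q [-0.48  0.02  1.94 -0.    1.17 -0.46]
1204 [ 0.4265 -0.1225] [ 7.5 60.3] 89.0 0.1157900540414095
rotvec [0.0023 0.002  0.0017] turn deg 0.2 rows 0.0
shift now-frame mm [ 1.  -0.9 36.4] | after-turn frame [ 1.  -0.8 36.4]
```

View pics/w14.png

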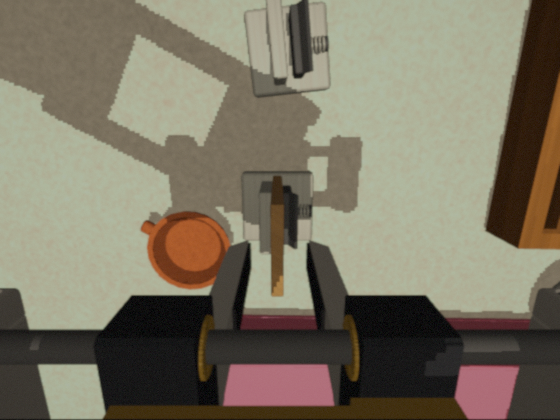

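Centred over the card. Descend.

Request:
move_arm(increments=[[[1,-1,8,0.002,0.002,0],[0,-1,10,0,0,0],[0,-1,10,0,0,0],[0,-1,6,0,0,0],[0,0,0,0,0,0],[0,0,0,0,0,0]]])

```text
time: 32.2
position: [0.4233, -0.1228, 0.0808]
eef_rot: [3.14, 0.001, 1.554]
contact_force: [-0.4, 0.2, 0.8]
gripper_width: 0.347
```

```bash
python3 - <<'E'
from h import *
st(); plan(.4266,-.1224,.081,89)
E
```

```text
t 32.2 pos [ 423.3 -122.8   80.8] rpy [1.7988e+02 3.0000e-02 8.9020e+01] F [-0.44  0.21  0.8 ] M [-0.021 -0.008  0.013] w 32.7 q [-0.48  0.07  1.98  0.    1.09 -0.46]
rotvec [0.002  0.0006 0.0004] turn deg 0.12 rows 0.0
shift now-frame mm [ 0.4  3.3 -0.2] | after-turn frame [ 0.4  3.3 -0.2]
```

Request:
move_arm(increments=[[[0.4,3.2,0,0,0,0],[0,0,0,0,0,0]]])

```text
time: 32.37
position: [0.4265, -0.1223, 0.0806]
eef_rot: [3.14, 0.0, 1.553]
contact_force: [0.2, -0.7, -0.1]
gripper_width: 0.348
```

Request:
move_arm(increments=[[[0,0,0,0,0,0],[0,0,0,0,0,0],[0,0,0,0,0,0],[0,0,0,0,0,0],[0,0,0,0,0,0],[0,0,0,0,0,0]]], jaw=1)

```text
time: 32.87
position: [0.4276, -0.1227, 0.0816]
eef_rot: [3.138, 0.001, 1.554]
contact_force: [0.5, -0.4, 0.4]
gripper_width: 0.082
```

Request:
move_arm(increments=[[[0,0,-6,0,0,0],[0,0,-6,0,0,0],[0,0,-6,0,0,0],[0,0,-6,0,0,0],[0,0,-6,0,0,0],[0,0,0,0,0,0],[0,0,0,0,0,0]]])

```text
time: 33.45
position: [0.4251, -0.1214, 0.1128]
eef_rot: [-3.141, -0.001, 1.554]
contact_force: [0.2, -0.1, -3.6]
gripper_width: 0.084
```

```bash
python3 - <<'E'
from h import *
for i in range(3):
    im,d,w=cloud("wrist"); st()
save("w15",im)
print([np.round(w[v,u],3) for u,v in [(250,195),(248,215),(310,195),(312,240)]])
E
```

```text
t 33.5 pos [ 425.4 -121.5  112.9] rpy [-1.7997e+02 -5.0000e-02  8.9030e+01] F [-0.08 -0.19 -3.25] M [ 0.01  -0.001 -0.033] w 7.9 q [-0.47  0.03  1.95  0.    1.17 -0.46]
t 33.55 pos [ 425.2 -121.4  112.6] rpy [-1.7994e+02 -6.0000e-02  8.9030e+01] F [ 0.62 -0.48 -4.44] M [-0.049  0.048  0.015] w 7.7 q [-0.47  0.03  1.95  0.    1.17 -0.46]
t 33.6 pos [ 424.9 -121.3  112.3] rpy [-1.799e+02 -8.000e-02  8.903e+01] F [-0.61 -0.42 -3.55] M [ 0.005 -0.007 -0.044] w 8.1 q [-0.47  0.03  1.95  0.    1.17 -0.46]
[array([ 0.403, -0.099,  0.048]), array([ 0.401, -0.116,  0.047]), array([ 0.45 , -0.1  ,  0.047]), array([ 0.452, -0.137,  0.048])]
```

View pics/w15.png

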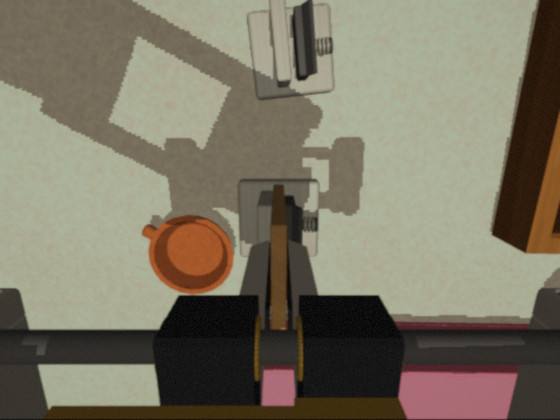

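Request:
move_arm(increments=[[[0,0,-8,0,0,0],[0,0,-14,0,0,0],[0,0,-18,0,0,0],[0,0,-18,0,0,0],[0,0,-16,0,0,0],[0,0,-10,0,0,0],[8,0,-4,0,0,0],[16,0,0,0,0,0],[24,0,0,0,0,0],[30,0,0,0,0,0],[30,0,0,0,0,0],[30,0,0,0,0,0],[30,0,0,0,0,0],[30,0,0,0,0,0],[30,0,0,0,0,0],[30,0,0,0,0,0],[30,0,0,0,0,0],[24,0,0,0,0,0],[16,0,0,0,0,0],[8,0,0,0,0,0]]])

```text
time: 35.27
position: [0.4216, 0.2353, 0.1999]
eef_rot: [-3.122, -0.006, 1.547]
contact_force: [0.2, -0.5, -3.9]
gripper_width: 0.084
```

```bash
python3 - <<'E'
from h import *
st(); plan(.413,.324,.0945,90)
E
```

```text
t 35.27 pos [421.6 235.3 199.9] rpy [-178.85   -0.37   88.65] F [ 0.19 -0.49 -3.92] M [-0.026 -0.06   0.011] w 7.9 q [0.32 0.02 1.76 0.01 1.38 0.34]
rotvec [-0.02   -0.0067 -0.0235] turn deg 1.81 rows 0.3
shift now-frame mm [ 87.8  -8.5 106.1] | after-turn frame [ 88.7  -8.6 105.4]
```

Request:
move_arm(increments=[[[14,-2,0,-0.01,-0.006,-0.022],[20,-2,0,-0.01,0,0],[20,-2,0,0,0,0],[16,-2,0,0,0,0],[10,0,0,0,0,0],[4,0,0,0,0,0],[0,0,0,0,0,0],[0,0,0,0,0,0]]])

```text
time: 35.93
position: [0.4087, 0.3223, 0.1949]
eef_rot: [-3.132, 0.007, 1.573]
contact_force: [-0.4, -0.0, -5.2]
gripper_width: 0.083
```

```bash
python3 - <<'E'
from h import *
st(); plan(.413,.324,.0945,90)
im,d,w=cloud("wrist"); save("w16",im)
im,d,w=cloud("scene"); save("s16",im)
E
```

```text
t 35.93 pos [408.7 322.3 194.9] rpy [-179.47    0.39   90.1 ] F [-0.41 -0.04 -5.23] M [-0.029 -0.026 -0.021] w 7.8 q [ 0.5   0.11  1.68 -0.    1.37  0.5 ]
rotvec [-0.0092  0.0068  0.0017] turn deg 0.66 rows 0.1
shift now-frame mm [  2.4   5.3 100.4] | after-turn frame [  1.7   4.3 100.4]
```

View pics/w16.png

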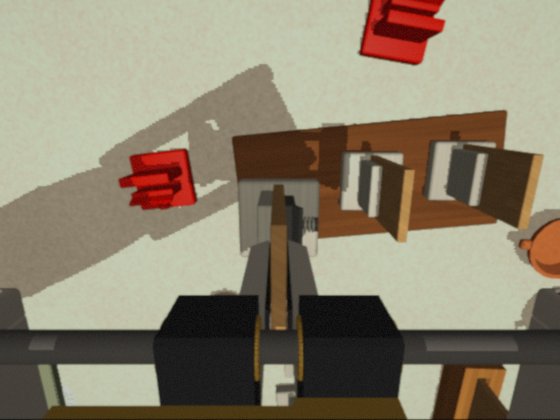

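View pics/s16.png

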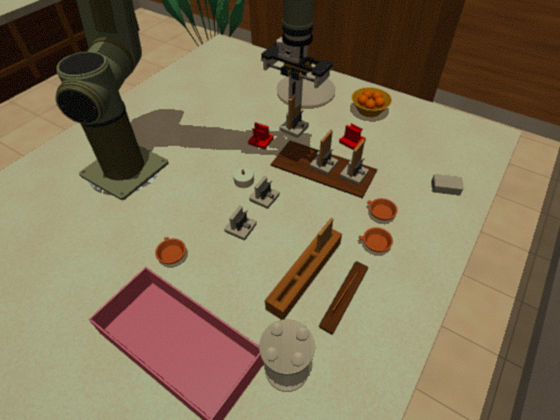

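Request:
move_arm(increments=[[[2,4,8,-0.009,0.006,0],[0,0,14,0,0,0],[0,-1,16,0,0,0],[0,-1,16,0,0,0],[0,-1,14,0,0,0],[0,-1,10,0,0,0],[0,0,6,0,0,0],[0,0,0,0,0,0],[0,0,0,0,0,0]]])

```text
time: 36.78
position: [0.4135, 0.318, 0.1105]
eef_rot: [3.135, 0.0, 1.562]
contact_force: [1.0, -0.3, -4.0]
gripper_width: 0.081
```

```bash
python3 - <<'E'
from h import *
st(); plan(.413,.324,.0916,90)
E
```

```text
t 36.78 pos [413.5 318.  110.5] rpy [1.7965e+02 2.0000e-02 8.9480e+01] F [ 0.98 -0.29 -3.96] M [ 0.006 -0.016  0.023] w 7.6 q [ 0.49  0.19  1.77 -0.    1.18  0.5 ]
rotvec [ 0.0061  0.0003 -0.0091] turn deg 0.63 rows 0.1
shift now-frame mm [ 6.  -0.7 18.9] | after-turn frame [ 6.  -0.5 18.9]
```

Request:
move_arm(increments=[[[5,-1,4,0.006,0,-0.008],[0,-1,6,0,0,0],[0,-1,5,0,0,0],[0,0,2,0,0,0],[0,0,0,0,0,0],[0,0,0,0,0,0]]])

```text
time: 37.28
position: [0.4129, 0.325, 0.0949]
eef_rot: [3.137, -0.003, 1.571]
contact_force: [-0.2, -0.2, -3.4]
gripper_width: 0.082
```

```bash
python3 - <<'E'
from h import *
st(); plan(.413,.324,.0916,90)
E
```

```text
t 37.28 pos [412.9 325.   94.9] rpy [ 1.7971e+02 -1.6000e-01  8.9990e+01] F [-0.17 -0.21 -3.41] M [-0.031 -0.024 -0.005] w 7.7 q [0.5  0.22 1.77 0.   1.14 0.5 ]
rotvec [ 0.005  -0.0028 -0.0002] turn deg 0.33 rows 0.0
shift now-frame mm [-1.   0.1  3.3] | after-turn frame [-1.   0.1  3.3]
```

Request:
move_arm(increments=[[[0,0,3,0.005,-0.003,0],[0,0,2,0,0,0],[0,0,1.5,0,0,0],[0,0,0,0,0,0],[0,0,0,0,0,0]]])

```text
time: 37.7
position: [0.4142, 0.3258, 0.0924]
eef_rot: [3.14, -0.0, 1.571]
contact_force: [0.1, -0.3, -2.2]
gripper_width: 0.083
```

```bash
python3 - <<'E'
from h import *
for i in range(2): r.read_camera("side"); st()
E
```

```text
t 37.75 pos [414.1 325.8  92.3] rpy [ 1.7992e+02 -1.0000e-02  9.0020e+01] F [ 0.52 -0.67 -4.38] M [-0.018  0.     0.024] w 7.9 q [ 0.5   0.23  1.77 -0.    1.14  0.5 ]
t 37.8 pos [413.9 325.7  92.1] rpy [179.95   0.    90.02] F [ 0.04  0.54 -4.78] M [-0.019  0.021  0.018] w 7.8 q [ 0.5   0.23  1.77 -0.    1.14  0.5 ]
```

Request:
move_arm(increments=[[[0,0,2.5,0,0,0],[0,0,1.5,0,0,0],[0,0,0,0,0,0],[0,0,0,0,0,0]]])

```text
time: 38.13
position: [0.4146, 0.3261, 0.0919]
eef_rot: [3.14, -0.0, 1.571]
contact_force: [1.0, 0.2, -5.0]
gripper_width: 0.084
```

```bash
python3 - <<'E'
from h import *
for i in range(2): r.read_camera("side"); st()
E
```

```text
t 38.18 pos [414.5 326.   91.7] rpy [179.95   0.    90.02] F [ 0.59  0.31 -4.2 ] M [-0.011  0.017 -0.03 ] w 7.7 q [ 0.5   0.23  1.77 -0.    1.14  0.5 ]
t 38.23 pos [414.4 326.1  91.6] rpy [1.7996e+02 1.0000e-02 9.0020e+01] F [-0.44  0.19 -2.89] M [ 0.015  0.04  -0.021] w 7.8 q [ 0.5   0.23  1.77 -0.    1.14  0.5 ]
```

Request:
move_arm(increments=[[[0,0,3,0,0,0],[0,0,1.5,0,0,0],[0,0,0,0,0,0],[0,0,0,0,0,0]]])

```text
time: 38.57
position: [0.4151, 0.3264, 0.0917]
eef_rot: [3.141, 0.0, 1.571]
contact_force: [-0.1, 0.2, -5.0]
gripper_width: 0.083
```

```bash
python3 - <<'E'
from h import *
for i in range(2): r.read_camera("side"); st()
E
```

```text
t 38.62 pos [415.  326.5  91.6] rpy [1.7995e+02 1.0000e-02 9.0040e+01] F [ 0.72  0.56 -2.47] M [-0.035  0.079  0.041] w 8.0 q [ 0.5   0.23  1.76 -0.    1.14  0.5 ]
t 38.67 pos [415.  326.4  91.6] rpy [1.7996e+02 2.0000e-02 9.0030e+01] F [-0.54 -0.67 -1.53] M [-0.017  0.035  0.029] w 8.0 q [ 0.5   0.23  1.76 -0.    1.14  0.5 ]
```

Request:
move_arm(increments=[[[0,0,0,0,0,0],[0,0,0,0,0,0],[0,0,0,0,0,0],[0,0,-10,0,0,0],[0,0,-25,0,0,0],[0,0,-35,0,0,0],[0,0,-35,0,0,0],[0,0,-20,0,0,0],[0,0,-10,0,0,0],[0,0,0,0,0,0]]], jaw=0.3)

```text
time: 39.5
position: [0.4158, 0.3268, 0.2363]
eef_rot: [3.138, -0.001, 1.571]
contact_force: [0.3, -0.3, -0.6]
gripper_width: 0.347
```

```bash
cat >> h.py <<'E'
def comps(w,zl,zh,reg,mn=40):
    for q,ce,s,a in cards(w,zl,zh,reg):
        if len(q)>=mn: print(len(q),np.round(ce,4),s,round(a,1),'z',np.round(np.percentile(q[:,2],[10,50,95]),4))
E
python3 - <<'E'
from h import *
st()
for n in ["wrist","side","scene"]:
  im,d,w=cloud(n); save(n+"17",im)
  print(n,"board cards");comps(w,.119,.135,(.3,.75,.2,.45))
  print("plates");comps(w,.055,.068,(.3,.6,-.2,.2))
  print("bases");comps(w,.011,.02,(.38,.6,-.2,.2))
E
```

```text
t 39.5 pos [415.8 326.8 236.3] rpy [ 1.7982e+02 -7.0000e-02  9.0020e+01] F [ 0.27 -0.3  -0.58] M [-0.048 -0.024 -0.026] w 32.6 q [ 0.5   0.08  1.62 -0.    1.44  0.5 ]
wrist board cards
513 [0.4146 0.3271] [ 7.3 59.3] -89.9 z [0.1249 0.1258 0.127 ]
666 [0.5083 0.3332] [ 8.6 59.8] -89.8 z [0.1221 0.1255 0.1267]
816 [0.6039 0.3449] [ 9.7 59.7] 89.7 z [0.121  0.1251 0.1266]
plates
69 [0.4188 0.1528] [8.8 8.9] 0.0 z [0.0571 0.0613 0.0626]
bases
1009 [0.4279 0.139 ] [51.3 64.2] 0.8 z [0.0138 0.0157 0.0171]
997 [0.4372 0.0083] [63.6 64.1] 4.9 z [0.0139 0.0157 0.0171]
side board cards
123 [0.4144 0.3276] [ 8.3 61.5] 89.6 z [0.1218 0.126  0.1274]
125 [0.5081 0.333 ] [ 8.9 62.5] 89.6 z [0.1212 0.1253 0.1268]
128 [0.6037 0.3453] [ 9.  61.3] 89.4 z [0.121  0.1254 0.1272]
plates
69 [0.4183 0.1328] [ 9.8 50.6] -89.1 z [0.0581 0.0619 0.0636]
bases
301 [0.4277 0.1338] [63.9 65. ] -88.3 z [0.0134 0.016  0.018 ]
193 [0.4365 0.0093] [63.2 64.5] -85.1 z [0.0134 0.0161 0.0183]
scene board cards
58 [0.4166 0.3251] [10.1 61. ] -88.8 z [0.1209 0.1249 0.1283]
58 [0.5094 0.3312] [ 9.4 58.8] -89.4 z [0.1208 0.1252 0.1288]
56 [0.6054 0.3436] [ 8.  60.7] 89.3 z [0.1217 0.1258 0.1282]
plates
66 [0.4202 0.1305] [11.9 50.9] 89.6 z [0.0572 0.0613 0.0639]
84 [0.4296 0.0064] [11.1 52.1] -83.8 z [0.0569 0.0611 0.064 ]
bases
207 [0.4296 0.1302] [65.6 65.9] 89.2 z [0.0127 0.0155 0.0183]
245 [0.4392 0.006 ] [64.6 65.3] -85.3 z [0.0129 0.0156 0.0181]
```

View pics/wrist17.png

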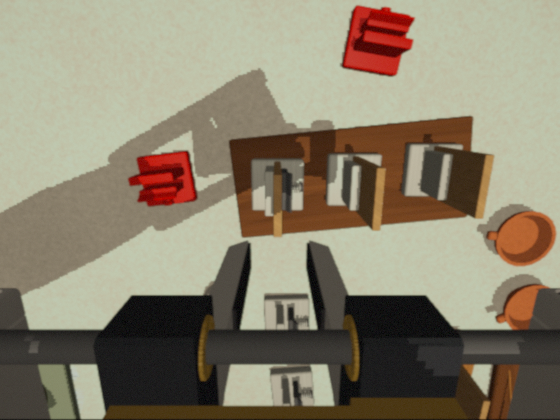

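View pics/side17.png

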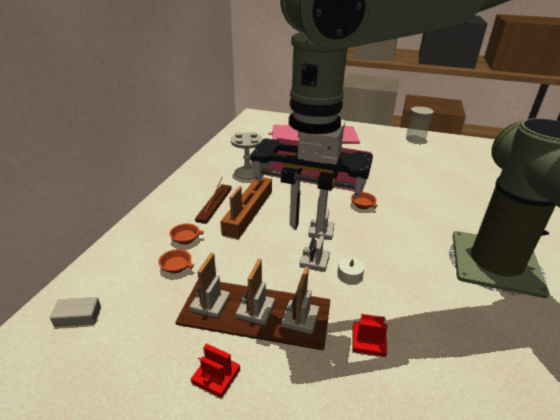

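Request:
move_arm(increments=[[[0,0,0,0,0,0.12],[0,0,0,0,0,0.12],[0,0,0,0,0,0.12],[0,0,0,0,0,0.12],[0,0,0,0,0,0.12],[0,0,0,0,0,0.12],[0,0,0,0,0,0.12],[0,0,0,0,0,0.12],[0,0,0,0,0,0.12],[0,0,0,0,0,0.12],[0,0,0,0,0,0.12],[0,0,0,0,0,0.12],[0,0,0,0,0,0.12],[0,0,0,0,0,0],[0,0,0,0,0,0]]], jaw=-0.5)

```text
time: 40.9
position: [0.3914, 0.3129, 0.1914]
eef_rot: [3.099, 0.068, -0.052]
contact_force: [-0.1, -0.9, -0.3]
gripper_width: 0.752
```

```bash
python3 - <<'E'
from h import *
st(); plan(.419,.132,.16,0)
E
```

```text
t 40.9 pos [391.4 312.9 191.4] rpy [177.54   3.91  -2.98] F [-0.06 -0.89 -0.31] M [0.067 0.077 0.013] w 70.7 q [ 0.5   0.12  1.67 -0.    1.43  2.12]
rotvec [ 0.0411  0.0692 -0.0505] turn deg 5.44 rows 0.8
shift now-frame mm [ 39.  177.8  36.4] | after-turn frame [ 27.6 180.9  31.4]
```

Request:
move_arm(increments=[[[4,10,-4,0.041,0.069,-0.05],[4,20,-2,0,0,0],[4,30,-2,0,0,0],[4,35,-2,0,0,0],[4,35,-2,0,0,0],[4,25,0,0,0,0],[2,15,0,0,0,0],[0,6,0,0,0,0],[0,0,0,0,0,0],[0,0,0,0,0,0]]])

```text
time: 41.73
position: [0.4123, 0.1291, 0.1909]
eef_rot: [3.137, 0.021, 0.033]
contact_force: [0.2, -0.3, 0.3]
gripper_width: 0.746
```

```bash
python3 - <<'E'
from h import *
st(); im,d,w=cloud("wrist"); save("w18",im)
print("plates");comps(w,.059,.066,(.3,.6,-.2,.2))
print("bases");comps(w,.011,.02,(.38,.6,-.2,.2))
plan(.419,.132,.03,0)
E
```

```text
t 41.73 pos [412.3 129.1 190.9] rpy [179.74   1.18   1.9 ] F [ 0.19 -0.29  0.25] M [ 0.094  0.086 -0.013] w 70.1 q [ 0.11 -0.08  1.87 -0.    1.37  1.64]
plates
517 [0.4189 0.1312] [10.3 49.9] -89.0 z [0.0604 0.0616 0.0629]
529 [0.4282 0.0062] [10.5 50.1] -85.2 z [0.0606 0.0617 0.063 ]
bases
1655 [0.4282 0.1313] [62.8 64.2] -88.1 z [0.0144 0.0157 0.017 ]
1742 [0.4371 0.0074] [63.8 63.9] 5.1 z [0.0143 0.0157 0.0171]
rotvec [0.0051 0.0208 0.0339] turn deg 2.29 rows 0.3
shift now-frame mm [ 10.2  -3.1 160.7] | after-turn frame [  6.8  -2.6 160.9]
```

View pics/w18.png

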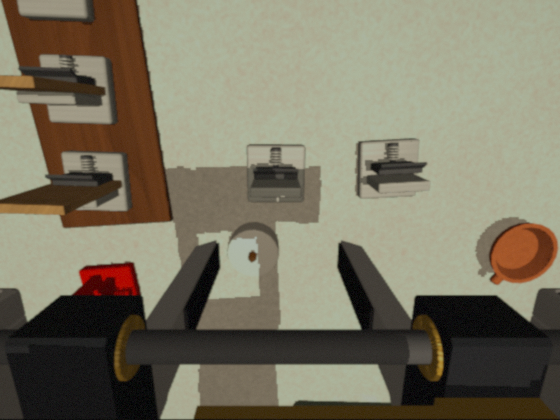

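Request:
move_arm(increments=[[[6.5,-2,8,0.005,0.02,0.006],[0,0,18,0,0,0],[0,0,25,0,0,0],[0,0,25,0,0,0],[0,0,20,0,0,0],[0,0,12,0,0,0],[0,0,5,0,0,0],[0,0,0,0,0,0],[0,0,0,0,0,0]]])

```text
time: 42.53
position: [0.4192, 0.1426, 0.0742]
eef_rot: [-3.137, -0.004, 0.049]
contact_force: [0.4, -0.4, 0.5]
gripper_width: 0.749
```

```bash
python3 - <<'E'
from h import *
st();plan(.4189,.1312,.03,1.5)
E
```

```text
t 42.53 pos [419.2 142.6  74.2] rpy [-179.75   -0.2     2.79] F [ 0.37 -0.4   0.54] M [0.042 0.049 0.021] w 70.4 q [0.13 0.08 1.98 0.   1.07 1.65]
rotvec [-0.0045 -0.0035  0.0225] turn deg 1.33 rows 0.2
shift now-frame mm [-1.  11.5 44.1] | after-turn frame [-0.6 11.4 44.2]
```

Request:
move_arm(increments=[[[0,11,0,-0.004,-0.003,0.022],[0,0,0,0,0,0],[0,0,0,0,0,0]]])

```text
time: 42.78
position: [0.4217, 0.1317, 0.0764]
eef_rot: [-3.141, -0.005, 0.027]
contact_force: [-0.2, 0.3, 0.2]
gripper_width: 0.75
```

```bash
python3 - <<'E'
from h import *
st();plan(.4189,.1312,.03,1.5)
E
```

```text
t 42.78 pos [421.7 131.7  76.4] rpy [-179.98   -0.26    1.54] F [-0.18  0.25  0.18] M [0.031 0.079 0.02 ] w 70.5 q [0.11 0.08 1.98 0.   1.08 1.65]
rotvec [-0.0004 -0.0046  0.0008] turn deg 0.27 rows 0.0
shift now-frame mm [-3.   0.5 46.4] | after-turn frame [-2.8  0.5 46.4]
```

Request:
move_arm(increments=[[[-3,0,6,0,-0.004,0],[0,0,10,0,0,0],[0,0,10,0,0,0],[0,0,10,0,0,0],[0,0,6,0,0,0],[0,0,2,0,0,0],[0,0,0,0,0,0],[0,0,0,0,0,0]]])

```text
time: 43.45
position: [0.4209, 0.131, 0.0307]
eef_rot: [-3.14, -0.006, 0.025]
contact_force: [-0.5, -0.6, 0.1]
gripper_width: 0.754
```

```bash
python3 - <<'E'
from h import *
st();plan(.4189,.1312,.03,1.5)
E
```

```text
t 43.45 pos [420.9 131.   30.7] rpy [-179.94   -0.35    1.41] F [-0.47 -0.56  0.06] M [0.137 0.09  0.025] w 70.9 q [0.1  0.16 2.01 0.   0.96 1.65]
rotvec [-0.0011 -0.0061 -0.0015] turn deg 0.36 rows 0.1
shift now-frame mm [-2.  -0.2  0.7] | after-turn frame [-2.  -0.2  0.7]
```

Request:
move_arm(increments=[[[-2,0,0,0,-0.005,0],[0,0,0,0,0,0],[0,0,0,0,0,0],[0,0,0,0,0,0],[0,0,0,0,0,0],[0,0,0,0,0,0]]], jaw=1)

```text
time: 43.95
position: [0.4195, 0.1312, 0.0316]
eef_rot: [-3.14, -0.003, 0.025]
contact_force: [0.0, 0.1, -1.1]
gripper_width: 0.53
```

```bash
python3 - <<'E'
from h import *
st();plan(.437,-.323,.17,-2)
E
```

```text
t 43.95 pos [419.5 131.2  31.6] rpy [-1.7992e+02 -1.5000e-01  1.4200e+00] F [ 0.   0.1 -1.1] M [ 0.061  0.029 -0.024] w 49.8 q [0.1  0.15 2.01 0.   0.97 1.65]
rotvec [-0.0015 -0.0027  0.0597] turn deg 3.42 rows 0.5
shift now-frame mm [   6.7  454.3 -139. ] | after-turn frame [  33.4  453.3 -138.4]
```

Request:
move_arm(increments=[[[0,0,-8,0,0,0],[0,0,-15,0,0,0],[0,0,-22,0,0,0],[0,0,-25,0,0,0],[0,0,-25,0,0,0],[0,0,-20,0,0,0],[0,0,-15,0,0,0],[0,0,-8,0,0,0],[1,10,-3,0,0,0.02],[2,20,-2,0,0,0.02],[3,28,-2,0,0,0.02],[3,30,-2,0,0,0],[3,30,-2,0,0,0],[3,30,-2,0,0,0],[3,30,-2,0,0,0],[3,30,-2,0,0,0],[3,30,-2,0,0,0],[3,28,-2,0,0,0],[2,20,0,0,0,0],[0,10,0,0,0,0]]])

```text
time: 45.62
position: [0.4233, -0.1824, 0.1873]
eef_rot: [-3.14, 0.027, -0.042]
contact_force: [-0.1, -0.9, -3.1]
gripper_width: 0.529
```

```bash
python3 - <<'E'
from h import *
st();plan(.437,-.323,.17,-2)
E
```

```text
t 45.62 pos [ 423.3 -182.4  187.3] rpy [-179.91    1.55   -2.41] F [-0.07 -0.95 -3.15] M [ 0.125  0.104 -0.003] w 49.7 q [-0.59 -0.    1.81 -0.01  1.36  1.03]
rotvec [-0.0017  0.0271 -0.0072] turn deg 1.61 rows 0.2
shift now-frame mm [ 20.1 139.9  16.6] | after-turn frame [ 18.6 140.   17.3]
```

Request:
move_arm(increments=[[[2,14,0,0,0.027,-0.007],[3,22,0,0,0,0],[4,25,0,0,0,0],[4,25,0,0,0,0],[3,22,0,0,0,0],[2,16,0,0,0,0],[0,8,0,0,0,0],[0,0,0,0,0,0],[0,0,0,0,0,0]]])

```text
time: 46.37
position: [0.4278, -0.3184, 0.1768]
eef_rot: [-3.125, 0.016, -0.042]
contact_force: [-1.0, -0.6, -1.9]
gripper_width: 0.528
```

```bash
python3 - <<'E'
from h import *
st();plan(.437,-.323,.0347,-2)
im,d,w=cloud("wrist");save("w19",im)
m=(w[...,2]>.063)&(w[...,2]<.075)&(w[...,1]<-.2)&(w[...,0]<.75)&(im[...,0]>im[...,1]*1.5)
print("rim",rect(w[m]))
m=(abs(w[...,2]-.004)<.004)&(w[...,1]<-.2)&(im[...,0]>im[...,1]*1.5)
print("floor",rect(w[m]),np.median(w[m][:,2]))
E
```

```text
t 46.37 pos [ 427.8 -318.4  176.8] rpy [-179.06    0.89   -2.42] F [-1.01 -0.56 -1.89] M [ 0.056  0.138 -0.022] w 49.7 q [-0.8   0.16  1.66  0.    1.35  0.81]
rotvec [-0.0165  0.0155 -0.0075] turn deg 1.37 rows 0.2
shift now-frame mm [ 11.6   6.5 141.8] | after-turn frame [  9.3   4.2 142.1]
rim (array([ 0.47697345, -0.32311847]), array([156.4, 235.4]), -2.1275863647460938)
floor (array([ 0.48086826, -0.43181415]), array([251.6, 368. ]), 87.5057144165039) 0.0040261882127453075
```

View pics/w19.png

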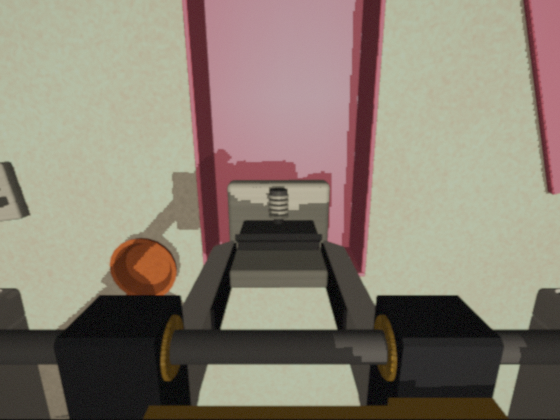

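Request:
move_arm(increments=[[[9,4,4,-0.016,0.015,-0.007],[0,1,14,0,0,0],[0,1,20,0,0,0],[0,1,22,0,0,0],[0,1,16,0,0,0],[0,0,8,0,0,0],[0,0,0,0,0,0],[0,0,0,0,0,0]]])

```text
time: 47.08
position: [0.4387, -0.317, 0.092]
eef_rot: [-3.14, -0.002, -0.025]
contact_force: [-0.1, 0.7, -2.5]
gripper_width: 0.529
```

```bash
python3 - <<'E'
from h import *
st();plan(.437,-.323,.0356,-2)
E
```

```text
t 47.08 pos [ 438.7 -317.    92. ] rpy [-1.7989e+02 -1.2000e-01 -1.4100e+00] F [-0.13  0.69 -2.46] M [0.039 0.134 0.069] w 49.8 q [-0.79  0.26  1.73  0.    1.15  0.81]
rotvec [-0.002  -0.002   0.0102] turn deg 0.61 rows 0.1
shift now-frame mm [-1.6  6.2 56.4] | after-turn frame [-1.4  6.1 56.4]
```

Request:
move_arm(increments=[[[-1,6,4,0,0,0.01],[0,0,10,0,0,0],[0,1,14,0,0,0],[0,1,12,0,0,0],[0,0,8,0,0,0],[0,0,2,0,0,0],[0,0,0,0,0,0],[0,0,0,0,0,0]]])

```text
time: 47.75
position: [0.4418, -0.3292, 0.0447]
eef_rot: [3.135, -0.011, -0.035]
contact_force: [0.4, -0.3, -3.9]
gripper_width: 0.527
```

```bash
python3 - <<'E'
from h import *
st();plan(.437,-.323,.0356,-2)
E
```

```text
t 47.75 pos [ 441.8 -329.2   44.7] rpy [179.63  -0.65  -2.03] F [ 0.44 -0.29 -3.85] M [ 0.074  0.096 -0.022] w 49.5 q [-0.8   0.33  1.75  0.    1.05  0.8 ]
rotvec [ 0.0065 -0.0114 -0.0006] turn deg 0.75 rows 0.1
shift now-frame mm [-5.1 -6.1  9. ] | after-turn frame [-5.  -6.   9.1]
```

Request:
move_arm(increments=[[[-5,-6,3,0.006,-0.011,0],[0,0,3,0,0,0],[0,0,3,0,0,0],[0,0,1,0,0,0],[0,0,0,0,0,0],[0,0,0,0,0,0]]])

```text
time: 48.25
position: [0.438, -0.3235, 0.036]
eef_rot: [3.139, -0.003, -0.035]
contact_force: [-0.1, -0.5, -2.6]
gripper_width: 0.53
```

```bash
python3 - <<'E'
from h import *
for i in range(2): r.read_camera("side");st()
plan(.437,-.323,.0356,-2)
E
```

```text
t 48.3 pos [ 438.1 -323.6   36.1] rpy [ 1.7983e+02 -1.5000e-01 -2.0200e+00] F [ 0.53 -0.89 -2.43] M [0.066 0.138 0.01 ] w 49.8 q [-0.79  0.34  1.76 -0.    1.04  0.81]
t 48.35 pos [ 438.1 -323.7   36.1] rpy [ 1.7983e+02 -1.5000e-01 -2.0300e+00] F [-0.32 -0.21 -2.59] M [0.042 0.112 0.014] w 49.4 q [-0.8   0.34  1.76 -0.    1.04  0.81]
rotvec [ 0.003  -0.0027 -0.0004] turn deg 0.23 rows 0.0
shift now-frame mm [-1.1 -0.6  0.5] | after-turn frame [-1.1 -0.6  0.5]
```

Request:
move_arm(increments=[[[0,0,2,0.002,-0.002,0],[0,0,1,0,0,0],[0,0,0,0,0,0]]])

```text
time: 48.6
position: [0.4387, -0.3243, 0.036]
eef_rot: [3.14, -0.001, -0.035]
contact_force: [-0.8, -0.5, -3.0]
gripper_width: 0.528
```

```bash
python3 - <<'E'
from h import *
for i in range(2): r.read_camera("side");st()
E
```

```text
t 48.65 pos [ 438.8 -324.5   36. ] rpy [ 1.799e+02 -9.000e-02 -2.020e+00] F [-0.15  0.37 -2.99] M [ 0.058  0.066 -0.01 ] w 49.9 q [-0.8   0.35  1.75 -0.    1.04  0.81]
t 48.7 pos [ 438.8 -324.4   35.8] rpy [ 1.7991e+02 -8.0000e-02 -2.0200e+00] F [-0.57 -0.46 -2.77] M [ 0.092  0.146 -0.022] w 49.6 q [-0.8   0.35  1.75 -0.    1.04  0.81]
```

Request:
move_arm(increments=[[[0,0,3,0,0,0],[0,0,2,0,0,0],[0,0,0,0,0,0],[0,0,0,0,0,0]]])

```text
time: 49.03
position: [0.4392, -0.325, 0.0364]
eef_rot: [3.14, -0.001, -0.035]
contact_force: [0.7, 0.1, -2.7]
gripper_width: 0.53
```

```bash
python3 - <<'E'
from h import *
for i in range(2): r.read_camera("side");st()
E
```

```text
t 49.08 pos [ 439.1 -324.9   36.2] rpy [ 1.7992e+02 -3.0000e-02 -1.9900e+00] F [ 1.14 -0.47 -2.48] M [ 0.027  0.073 -0.019] w 49.7 q [-0.8   0.35  1.75 -0.    1.04  0.81]
t 49.13 pos [ 438.9 -324.7   35.9] rpy [179.94  -0.    -1.99] F [-0.76 -0.09 -2.18] M [0.053 0.103 0.06 ] w 50.0 q [-0.8   0.35  1.75 -0.    1.04  0.81]
```

Request:
move_arm(increments=[[[0,0,1,0,0,0],[0,0,0,0,0,0],[0,0,0,0,0,0],[0,0,-8,0,0,0],[0,0,-18,0,0,0],[0,0,-28,0,0,0],[0,0,-30,0,0,0],[0,0,-30,0,0,0],[0,0,-20,0,0,0],[0,0,-10,0,0,0],[0,0,0,0,0,0]]], jaw=-0.4)

```text
time: 50.05
position: [0.4393, -0.3251, 0.1876]
eef_rot: [3.14, -0.001, -0.035]
contact_force: [0.6, -0.7, 0.8]
gripper_width: 0.701
```

```bash
python3 - <<'E'
from h import *
st(); 
im,d,w=cloud("wrist");save("w20",im)
print("box plate");comps(w,.06,.072,(.38,.5,-.36,-.28)); print("box base");comps(w,.014,.026,(.38,.55,-.38,-.27))
for n in ["scene","side"]:
  im,d,w=cloud(n);save(n+"20",im); print(n); comps(w,.058,.067,(.38,.5,-.1,.1));comps(w,.011,.02,(.38,.6,-.2,.2))
plan(.4282,.0062,.17,5)
E
```

```text
t 50.05 pos [ 439.3 -325.1  187.6] rpy [ 1.7991e+02 -5.0000e-02 -2.0200e+00] F [ 0.65 -0.72  0.83] M [ 0.006  0.108 -0.017] w 65.9 q [-0.8   0.16  1.63 -0.    1.35  0.81]
box plate
576 [ 0.4413 -0.3288] [10.3 49.4] 87.9 z [0.0642 0.0657 0.0669]
159 [ 0.4615 -0.3295] [ 3.4 43.1] 88.0 z [0.0603 0.0613 0.0625]
box base
1678 [ 0.4504 -0.3293] [63.3 63.9] 88.8 z [0.0184 0.0198 0.0211]
scene
67 [0.4299 0.0062] [11. 50.] -85.2 z [0.0597 0.0617 0.0642]
242 [0.4397 0.0066] [64.4 66.6] -85.6 z [0.0133 0.0158 0.0183]
side
46 [0.4277 0.0089] [ 9.7 46.8] -85.3 z [0.0603 0.0625 0.0643]
233 [0.4364 0.0099] [63.3 63.8] -84.9 z [0.0138 0.0162 0.0185]
rotvec [-0.0041  0.0046 -0.1225] turn deg 7.03 rows 1.0
shift now-frame mm [ -20.6 -328.7   14.6] | after-turn frame [  19.7 -328.9   13.2]
```

View pics/w20.png

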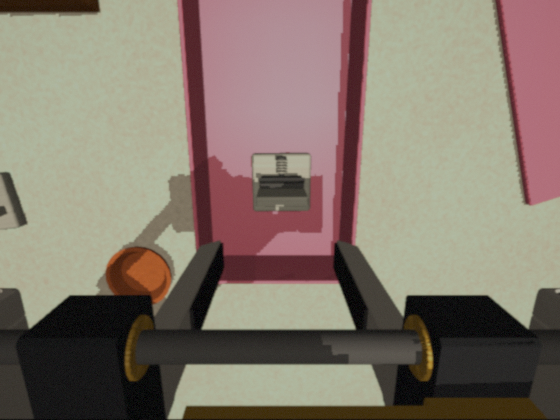

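View pics/scene20.png

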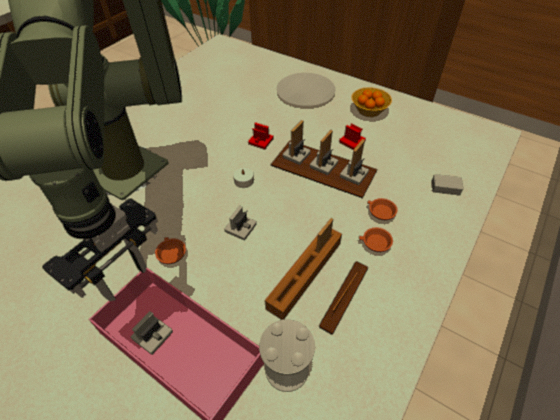

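Request:
move_arm(increments=[[[0,-10,-2,0,0,-0.06],[2,-22,-2,0,0,-0.06],[2,-32,-2,0,0,0],[2,-35,-2,0,0,0],[2,-35,-2,0,0,0],[2,-35,-2,0,0,0],[2,-35,-2,0,0,0],[2,-35,-2,0,0,0],[2,-35,-2,0,0,0],[2,-25,0,0,0,0],[0,-15,0,0,0,0],[0,-6,0,0,0,0],[0,0,0,0,0,0],[0,0,0,0,0,0]]])

```text
time: 51.37
position: [0.4097, 0.0172, 0.1761]
eef_rot: [-3.108, 0.055, 0.087]
contact_force: [0.4, -1.0, -0.7]
gripper_width: 0.699
```

```bash
python3 - <<'E'
from h import *
st(); 
im,d,w=cloud("wrist");save("w21",im)
comps(w,.059,.066,(.3,.6,-.1,.1));comps(w,.011,.02,(.38,.6,-.1,.1))
plan(.4282,.0062,.0315,5)
E
```

```text
t 51.37 pos [409.7  17.2 176.1] rpy [-178.07    3.15    4.97] F [ 0.38 -1.04 -0.7 ] M [ 0.009  0.077 -0.032] w 65.7 q [-0.18 -0.08  1.91  0.02  1.37  1.3 ]
599 [0.4285 0.006 ] [ 9.7 49.8] -84.7 z [0.0606 0.0618 0.063 ]
1868 [0.4375 0.0069] [63.1 64. ] -84.9 z [0.0144 0.0157 0.0171]
rotvec [-0.0338  0.0553 -0.0024] turn deg 3.72 rows 0.5
shift now-frame mm [ 25.6  17.  142.8] | after-turn frame [ 17.6  12.2 144.5]
```

Request:
move_arm(increments=[[[17,12,0,-0.034,0.055,-0.002],[0,0,14,0,0,0],[0,0,22,0,0,0],[0,0,22,0,0,0],[0,0,16,0,0,0],[0,0,8,0,0,0],[0,0,0,0,0,0],[0,0,0,0,0,0]]])

```text
time: 52.08
position: [0.4307, -0.0044, 0.0888]
eef_rot: [3.136, -0.002, 0.073]
contact_force: [0.8, -0.4, 0.4]
gripper_width: 0.697
```

```bash
python3 - <<'E'
from h import *
st(); plan(.4285,.006,.0315,5.2)
E
```

```text
t 52.08 pos [430.7  -4.4  88.8] rpy [ 1.797e+02 -1.300e-01  4.160e+00] F [ 0.76 -0.41  0.37] M [ 0.073  0.074 -0.022] w 65.5 q [-0.21  0.03  2.   -0.    1.11  1.29]
rotvec [ 0.0052 -0.0023 -0.0182] turn deg 1.09 rows 0.2
shift now-frame mm [ -1.6 -10.8  57.2] | after-turn frame [ -1.3 -10.5  57.3]
```

Request:
move_arm(increments=[[[-1,-10.5,0,0.005,-0.002,-0.018],[0,0,0,0,0,0],[0,0,0,0,0,0]]])

```text
time: 52.33
position: [0.4307, 0.0057, 0.0908]
eef_rot: [3.141, -0.003, 0.09]
contact_force: [-1.3, -0.0, 0.6]
gripper_width: 0.702
```

```bash
python3 - <<'E'
from h import *
st(); plan(.4285,.006,.0315,5.2)
E
```

```text
t 52.33 pos [430.7   5.7  90.8] rpy [179.96  -0.19   5.17] F [-1.25 -0.03  0.58] M [0.082 0.098 0.044] w 66.0 q [-0.19  0.03  2.    0.    1.11  1.29]
rotvec [ 0.0006 -0.0034 -0.0005] turn deg 0.2 rows 0.0
shift now-frame mm [-2.4 -0.6 59.3] | after-turn frame [-2.2 -0.5 59.3]
```

Request:
move_arm(increments=[[[-2.4,-0.5,6,0,-0.003,0],[0,0,12,0,0,0],[0,0,14,0,0,0],[0,0,12,0,0,0],[0,0,8,0,0,0],[0,0,4,0,0,0],[0,0,0,0,0,0],[0,0,0,0,0,0]]])

```text
time: 53.0
position: [0.4329, 0.0063, 0.0363]
eef_rot: [3.137, -0.011, 0.094]
contact_force: [0.0, 0.9, 0.3]
gripper_width: 0.703
```

```bash
python3 - <<'E'
from h import *
st(); plan(.4285,.006,.0315,5.2)
E
```

```text
t 53.0 pos [432.9   6.3  36.3] rpy [179.75  -0.65   5.38] F [0.05 0.9  0.29] M [ 0.043  0.073 -0.001] w 66.1 q [-0.19  0.13  2.03 -0.    0.97  1.29]
rotvec [ 0.0043 -0.0113  0.0031] turn deg 0.72 rows 0.1
shift now-frame mm [-4.4 -0.1  4.8] | after-turn frame [-4.4 -0.1  4.8]
```

Request:
move_arm(increments=[[[-4.4,0,4,0.004,-0.011,0],[0,0,2,0,0,0],[0,0,0,0,0,0]]])

```text
time: 53.25
position: [0.4295, 0.0056, 0.0311]
eef_rot: [3.141, -0.002, 0.094]
contact_force: [-0.4, -0.5, 0.5]
gripper_width: 0.701
```

Request:
move_arm(increments=[[[0,0,0,0,0,0],[0,0,0,0,0,0],[0,0,0,0,0,0],[0,0,0,0,0,0],[0,0,0,0,0,0]]], jaw=1)

```text
time: 53.67
position: [0.43, 0.0056, 0.0317]
eef_rot: [3.141, -0.003, 0.094]
contact_force: [0.1, -0.6, -1.5]
gripper_width: 0.53
```

```bash
python3 - <<'E'
from h import *
st(); plan(.597,-.3286,.18,-2)
E
```

```text
t 53.67 pos [430.    5.6  31.7] rpy [179.96  -0.19   5.37] F [ 0.08 -0.57 -1.47] M [ 0.119  0.08  -0.013] w 49.8 q [-0.19  0.13  2.04  0.    0.97  1.29]
rotvec [ 0.0005 -0.0034  0.1286] turn deg 7.37 rows 1.0
shift now-frame mm [ 135.5  348.5 -147.6] | after-turn frame [ 178.6  328.2 -148.3]
```

Request:
move_arm(increments=[[[0,0,-8,0,0,0],[0,0,-15,0,0,0],[0,0,-22,0,0,0],[0,0,-26,0,0,0],[0,0,-26,0,0,0],[0,0,-22,0,0,0],[0,0,-15,0,0,0.06],[0,0,-8,0,0,0.06],[5,9,-3,0,0,0],[10,18,-2,0,0,0],[14,26,-2,0,0,0],[14,27,-2,0,0,0],[14,27,-2,0,0,0],[14,27,-2,0,0,0],[14,27,-2,0,0,0],[14,27,-2,0,0,0],[14,27,-2,0,0,0],[12,22,0,0,0,0],[8,14,0,0,0,0],[4,7,0,0,0,0]]])

```text
time: 55.33
position: [0.5523, -0.2703, 0.186]
eef_rot: [-3.136, 0.026, -0.009]
contact_force: [-0.0, 0.1, -2.7]
gripper_width: 0.526
```

```bash
python3 - <<'E'
from h import *
st(); plan(.597,-.3286,.18,-2)
E
```

```text
t 55.33 pos [ 552.3 -270.3  186. ] rpy [-179.67    1.52   -0.5 ] F [-0.01  0.08 -2.71] M [ 0.096  0.128 -0.007] w 49.5 q [-0.59  0.32  1.44 -0.01  1.41  0.99]
rotvec [-0.0053  0.0265  0.0261] turn deg 2.15 rows 0.3
shift now-frame mm [45.3 58.   4.5] | after-turn frame [46.7 56.7  6. ]
```

Request:
move_arm(increments=[[[8,10,0,-0.005,0.026,0.026],[12,14,0,0,0,0],[12,14,0,0,0,0],[8,10,0,0,0,0],[4,5,0,0,0,0],[0,0,0,0,0,0],[0,0,0,0,0,0]]])

```text
time: 55.92
position: [0.5926, -0.3272, 0.1783]
eef_rot: [-3.135, 0.006, -0.038]
contact_force: [0.2, 0.1, -2.9]
gripper_width: 0.528
```

```bash
python3 - <<'E'
from h import *
st(); plan(.597,-.3286,.0357,-2)
for n in ["wrist","side","scene"]:
  im,d,w=cloud(n);save(n+"22",im)
E
```

```text
t 55.92 pos [ 592.6 -327.2  178.3] rpy [-179.62    0.35   -2.18] F [ 0.22  0.15 -2.9 ] M [ 0.069  0.091 -0.033] w 49.6 q [-0.63  0.45  1.29  0.    1.42  0.98]
rotvec [-0.0066  0.0061 -0.0032] turn deg 0.54 rows 0.1
shift now-frame mm [  5.4   2.1 142.5] | after-turn frame [  4.5   1.2 142.6]
```

View pics/wrist22.png

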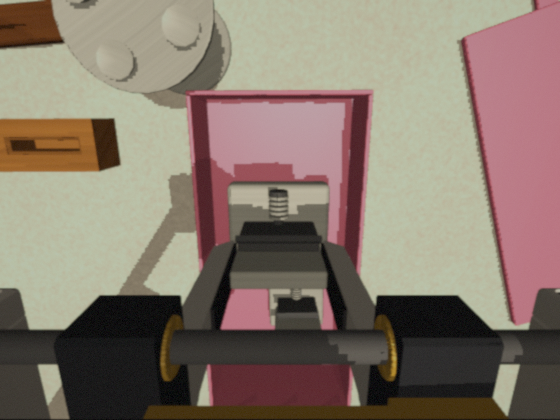

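View pics/scene22.png

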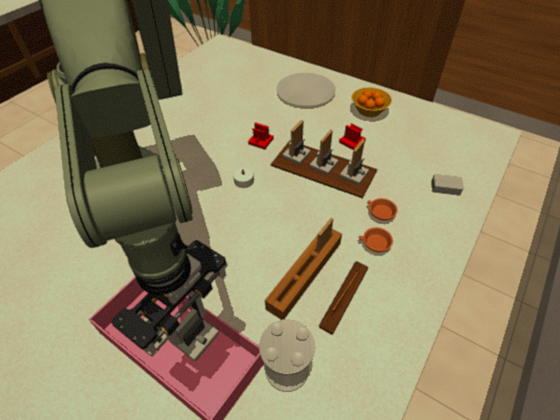

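Request:
move_arm(increments=[[[-8,1,4,-0.006,0.006,-0.003],[-4,0,14,0,0,0],[0,1,18,0,0,0],[0,1,20,0,0,0],[0,1,16,0,0,0],[0,0,8,0,0,0],[0,0,0,0,0,0],[0,0,0,0,0,0]]])

```text
time: 56.73
position: [0.5807, -0.326, 0.1014]
eef_rot: [3.139, -0.006, -0.029]
contact_force: [-0.6, -1.4, -2.9]
gripper_width: 0.528
```

```bash
python3 - <<'E'
from h import *
st(); plan(.58,-.328,.0357,-2)
E
```

```text
t 56.73 pos [ 580.7 -326.   101.4] rpy [179.84  -0.36  -1.67] F [-0.59 -1.36 -2.86] M [ 0.079  0.123 -0.043] w 49.6 q [-0.64  0.48  1.4   0.    1.25  0.96]
rotvec [ 0.0027 -0.0063  0.0057] turn deg 0.51 rows 0.1
shift now-frame mm [-1.1  1.9 65.7] | after-turn frame [-0.7  2.  65.7]
```

Request:
move_arm(increments=[[[-1,2,4,0.003,-0.006,0.005],[0,0,12,0,0,0],[0,1,14,0,0,0],[0,1,14,0,0,0],[0,0,8,0,0,0],[0,0,3,0,0,0],[0,0,0,0,0,0],[0,0,0,0,0,0]]])

```text
time: 57.4
position: [0.5815, -0.3313, 0.0437]
eef_rot: [3.139, -0.004, -0.034]
contact_force: [-0.0, -0.1, -2.3]
gripper_width: 0.529
```

```bash
python3 - <<'E'
from h import *
st(); plan(.58,-.328,.0357,-2)
E
```

```text
t 57.4 pos [ 581.5 -331.3   43.7] rpy [179.88  -0.22  -1.96] F [-0.05 -0.13 -2.33] M [ 0.047  0.08  -0.007] w 49.7 q [-0.65  0.56  1.42  0.    1.16  0.96]
rotvec [ 0.0021 -0.0038  0.0007] turn deg 0.25 rows 0.0
shift now-frame mm [-1.7 -3.3  8. ] | after-turn frame [-1.7 -3.3  8. ]
```

Request:
move_arm(increments=[[[-1.7,-3,3,0.002,-0.004,0],[0,0,4,0,0,0],[0,0,2,0,0,0],[0,0,0,0,0,0],[0,0,0,0,0,0]]])

```text
time: 57.82
position: [0.5812, -0.329, 0.0363]
eef_rot: [3.139, -0.002, -0.034]
contact_force: [0.4, 0.5, -3.5]
gripper_width: 0.528
```

```bash
python3 - <<'E'
from h import *
for i in range(2): r.read_camera("side");st()
E
```

```text
t 57.87 pos [ 581.2 -329.1   36.4] rpy [ 1.7987e+02 -1.5000e-01 -1.9500e+00] F [-0.22 -0.48 -2.82] M [ 0.033  0.107 -0.026] w 49.5 q [-0.64  0.56  1.43 -0.    1.15  0.96]
t 57.92 pos [ 581.2 -329.1   36.4] rpy [ 1.7987e+02 -1.4000e-01 -1.9500e+00] F [-0.58 -0.5  -3.02] M [ 0.03   0.107 -0.064] w 49.9 q [-0.64  0.56  1.43 -0.    1.15  0.96]
```

Request:
move_arm(increments=[[[0,0,2,0,-0.002,0],[0,0,1,0,0,0],[0,0,0,0,0,0]]])

```text
time: 58.17
position: [0.5818, -0.3295, 0.0361]
eef_rot: [3.139, -0.001, -0.034]
contact_force: [0.7, 0.9, -3.4]
gripper_width: 0.531
```

Request:
move_arm(increments=[[[0,0,1,0,0,0],[0,0,0,0,0,0],[0,0,0,0,0,0],[0,0,-8,0,0,0],[0,0,-18,0,0,0],[0,0,-28,0,0,0],[0,0,-30,0,0,0],[0,0,-30,0,0,0],[0,0,-25,0,0,0],[0,0,-25,0,0,0],[-15,-10,-20,0,0,0],[-20,-10,0,0,0,0],[0,0,0,0,0,0]]], jaw=-0.4)

```text
time: 59.25
position: [0.5486, -0.3089, 0.2339]
eef_rot: [3.133, -0.01, -0.034]
contact_force: [0.3, 0.5, -0.4]
gripper_width: 0.697
```

```bash
python3 - <<'E'
from h import *
st()
im,d,w=cloud("wrist");save("w23",im)
print("box");comps(w,.06,.072,(.36,.7,-.38,-.28)); comps(w,.014,.026,(.38,.68,-.38,-.27))
for n in ["scene","side"]:
  im,d,w=cloud(n);save(n+"23",im); print(n); comps(w,.1,.135,(.36,.75,-.2,.45));print('cl');comps(w,.058,.072,(.38,.68,-.38,-.27)); comps(w,.014,.026,(.38,.68,-.38,-.27))
E
```

```text
t 59.25 pos [ 548.6 -308.9  233.9] rpy [179.5   -0.55  -1.97] F [ 0.33  0.49 -0.44] M [ 0.024  0.089 -0.007] w 65.5 q [-0.65  0.29  1.38 -0.    1.46  0.96]
box
396 [ 0.4515 -0.3422] [10.6 49. ] 88.9 z [0.0627 0.0657 0.0671]
97 [ 0.4722 -0.3424] [ 3.4 43.4] -89.6 z [0.0603 0.0614 0.0626]
458 [ 0.5801 -0.3304] [10.1 48.5] 87.8 z [0.0646 0.0657 0.067 ]
144 [ 0.6011 -0.3306] [ 3.4 43. ] 88.0 z [0.0604 0.0614 0.0627]
645 [ 0.6912 -0.3301] [ 4.4 99.6] 88.2 z [0.0643 0.0692 0.0708]
1053 [ 0.4613 -0.3421] [62.5 63. ] -89.6 z [0.0181 0.0198 0.0214]
1680 [ 0.5891 -0.3306] [63.6 63.8] 88.0 z [0.0183 0.0197 0.0213]
scene
122 [0.4168 0.3258] [ 8.8 62.3] -89.9 z [0.1037 0.1166 0.1269]
116 [0.5093 0.3312] [10.5 63.8] -89.6 z [0.1042 0.1184 0.1274]
115 [0.6054 0.3426] [ 9.7 63.8] 88.9 z [0.1029 0.1203 0.1279]
102 [0.6622 0.0544] [ 8.7 59.1] 88.5 z [0.1021 0.1096 0.1122]
85 [ 0.7317 -0.1943] [11.4 36.3] 0.0 z [0.1226 0.1242 0.126 ]
cl
150 [ 0.4532 -0.3425] [11.4 49.8] 89.5 z [0.0606 0.0653 0.0685]
162 [ 0.582  -0.3305] [11.4 48.9] 88.2 z [0.0614 0.0658 0.0677]
45 [ 0.6027 -0.3307] [ 4.5 44.4] 86.5 z [0.0597 0.0613 0.0639]
438 [ 0.4626 -0.3421] [64.4 64.6] -0.7 z [0.0174 0.0198 0.023 ]
495 [ 0.5912 -0.3303] [64.2 64.8] -2.0 z [0.0174 0.0198 0.023 ]
side
192 [0.4145 0.3277] [ 8.4 61.8] 90.0 z [0.1059 0.1247 0.1272]
234 [0.5079 0.3339] [ 8.7 62.2] -89.9 z [0.1046 0.1202 0.1269]
268 [0.6037 0.3455] [ 9.5 60.5] -89.4 z [0.1036 0.118  0.1267]
79 [0.6601 0.0574] [ 8.4 60.7] 88.1 z [0.1017 0.1085 0.111 ]
56 [ 0.7295 -0.1929] [10.7 40.3] 4.5 z [0.1141 0.1205 0.1256]
cl
```

View pics/scene23.png

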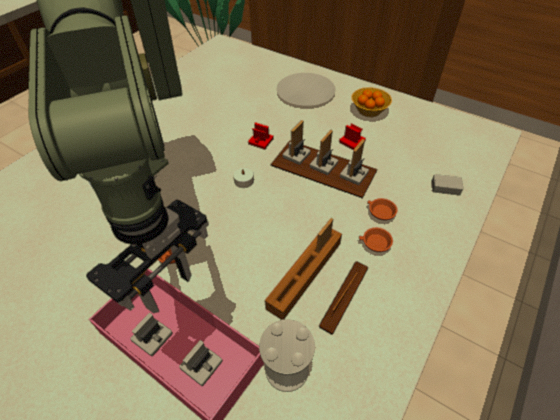

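View pics/side23.png

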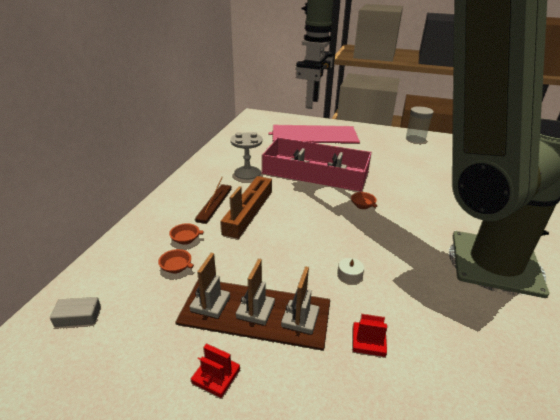

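View pics/w23.png

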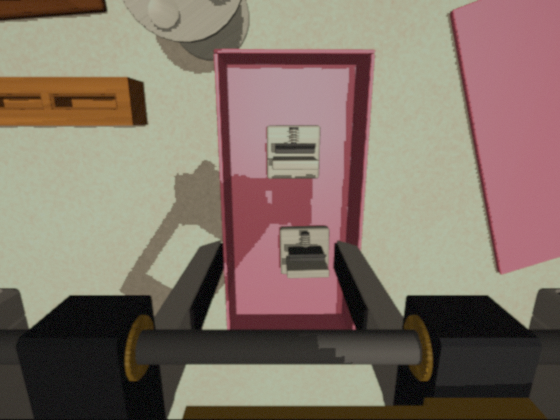

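```bash
python3 - <<'E'
from h import *
for n in ["wrist","scene","side"]:
  im,d,w=cloud(n)
  for t in ["aarti_stand","diya_0","incense_holder","tealight"]:
    L=r.pinpoint(t,n)
    print(n,t,[(round(e['confidence'],2),np.round(w[min(419,int(e['position'][1])),min(559,int(e['position'][0]))],3).tolist()) for e in L])
print(r.hand_in()); st()
E
```

```text
wrist aarti_stand [(0.79, [0.708, -0.261, 0.123])]
wrist diya_0 []
wrist incense_holder [(0.93, [0.761, -0.034, 0.012])]
wrist tealight []
scene aarti_stand [(0.85, [0.774, -0.276, 0.124]), (0.46, [0.665, 0.054, 0.042]), (0.16, [0.609, 0.359, 0.06])]
scene diya_0 [(0.91, [0.731, 0.246, 0.012]), (0.89, [0.764, 0.149, 0.01]), (0.64, [0.575, -0.298, 0.346])]
scene incense_holder [(0.78, [0.77, -0.031, 0.016]), (0.67, [0.356, 0.138, 0.028]), (0.53, [0.771, -0.272, 0.124])]
scene tealight [(0.67, [0.359, 0.134, 0.028]), (0.32, [0.525, -0.323, 0.006])]
side aarti_stand [(0.79, [0.733, -0.209, 0.013]), (0.32, [0.593, 0.367, 0.071])]
side diya_0 [(0.91, [0.712, 0.285, 0.025]), (0.58, [0.352, -0.15, 0.013])]
side incense_holder [(0.57, [0.75, 0.024, 0.017])]
side tealight [(0.68, [nan, nan, nan]), (0.37, [0.407, 0.349, 0.071])]
the job is handed in; nothing more can be done
None
the job is handed in; nothing more can be done
```

The job is done and handed in after about 60 of the 210 s; no verdict came back. Four of the five clips held a card.

- **Strong clips:** Three stands came up with their cards. They stand in a row on the wooden board, cards still seated (card tops at 0.126 m, as expected for fully down).
- **Weak clip:** One card slid out. It stands in the first rack slot, with its top at 0.1106 m against 0.110 m for fully home. Its stand is upright on the box floor.
- **Empty clip:** The clip that had no card is also upright in the box.
- **Knock:** After I placed it, the empty clip was shifted about 1–2 cm inside the box while the robot was working elsewhere. The last check shows it upright and well inside the limits, so I left it.
- **Bystanders:** The diyas, aarti stand, incense holder and tealight look unmoved in the final pictures. The last network check gave spread-out single-camera readings. It missed some things in some views and reported others in the wrong place, so it supports this only roughly.
- **Robot:** The gripper is open and clear of everything.

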